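# Lock a tape roll on its spindle with a hairpin clip

## Robot

A 7-joint arm with a two-finger parallel gripper is mounted at the origin on a cart in front of the work surface, level with it; the furniture and walls round the work are solid. World frame = base frame: x ahead of the robot, y to its left, z up, the work surface at z = 0. Lengths are in m, angles in rad, forces in N, time in s.
With the tool pointing down it reaches from about 0.425 to 1.025 m from the base axis. Payload 3.6 kg.
Tool frame: the origin (TCP) lies at the centre of the arm's flange, where the gripper is bolted on; the fingertips stand 173 mm ahead of it and the grasp point (between the pads) lies 155 mm ahead of it (manip.grip_point_offset is the distance from the TCP to the grasp point, in m); x points along the fingers, y is the direction in which the jaws open and shut, and the axes are right-handed (so a half turn about x gives the same grasp; the last joint's range is limited). The gripper opens to 85 mm and grips with 20 to 120 N. Pads are 22 mm wide; open, the fingers measure 114 mm over their backs; the gripper's body (76 mm by 85 mm) begins 54 mm behind the grasp point. The pads swing forward as they close: fully open they stand 13 mm farther back than shut.
Start: joints at [1.083, 0.591, 0.048, 1.609, -0.033, 0.943, -0.034], TCP at [0.279, -0.669, 0.405] pointing down, gripper open.
Joint ranges: [-2.69, 2.69], [-0.47, 2.24], [-1.27, 1.36], [0.19, 2.51], [-1.53, 4.68], [0.08, 2.07], [-3.09, 3.09]. Speed limits (rad/s): [2.57, 2.57, 3.14, 3.14, 3.14, 3.14, 3.14].

## Interface

Orientations are given as a 3x3 rotation matrix whose columns are the frame's x, y, z axes.
In Python, from workcell import manip, read_camera, hand_in gives the robot as it stands.
- The arm moves only by the tool play_rows, never from a script. Its arguments are lists of equal length, an entry for each row: "translation": the shift along the tool's x, y, z in cm, a list of three; "turn": the turn, a rotation vector about the tool's x, y, z in degrees, a list of three. In form: {"translation": [[x, y, z], ...], "turn": [[ax, ay, az], ...]}. A call has 1 to 20 rows; each row is the pose to reach, as a shift and turn from the pose commanded when the call began, along the tool's axes at that moment; what a row does not reach only later rows make up. A row lasts 1/12 s, in which the tool goes at most 41.7 mm and 7.16 degrees, less where a joint would pass 70% of its speed; a pose out of reach is approached as far as the arm can. A call with a gripper value outside its range is refused whole. "jaw" is the closure, from -1 (fully open) to 1 (shut), set as the call begins (left out, the last holds). The fingers move at their own pace and stop on an object; the grip force is fixed at half the most. Time passes only in rows, so rows that repeat a pose let the fingers close. It gives the time, the measured TCP pose, the force and the opening at its end, in the units of the state.
- manip.sense(): the state, without advancing time (a new reading comes with each control period).
- read_camera(name): name is "side" or "top" or "wrist"; returns a dict with "color" (384x512x3 uint8, red, green, blue), "mtx" (3x3 intrinsics, pixels), "dist_coeffs" ([k1, k2, p1, p2, k3] as OpenCV has them; the pictures are not rectified), "R" (3x3) and "t" (3): a world point X has camera coordinates R X + t; the wrist camera has in their place "hand_eye" (4x4, takes a point from camera to tool coordinates, whose origin is the TCP and whose axes are the tool frame's). Camera axes: x right, y down, z forward; pixel columns grow to the right and rows downward; lengths in m; the calibration is good to about 2 mm. A picture is of the moment at which its call begins: read the wrist's pose just before it. There is no depth.
- hand_in(): hands the job in, once; it reports no verdict.
The state is a dict: "time": time; "q": joint angles; "qd": joint speeds; "joint_efforts": joint torques, N m; "ee_pos": TCP position; "eef_rot": TCP orientation; "wrist_force": force on the tool from outside, world axes, zero at the start; "ft_torque": the same for the moment, N m; "grip_width": finger opening in m.
Only numpy, scipy, OpenCV 4.12 (cv2) and the standard library are available. Lean on these libraries where they do the work, as an engineer would, in place of code of your own. Each camera call takes 0.05 s, during which the arm holds its last target.

## Task

Lock the tape roll on its stand: drop the blue keeper over the spindle so it lies flat on the roll, then slide the straight leg of the hairpin clip with the red tab through the hole across the spindle and push until its sprung leg snaps round and hugs the shank. Feel for the hole and do not force the clip (push with less than 15 N), let go of it, and leave the other things on the table where they are.

Things in the scene. Friction and masses are not known exactly. Their poses are not given: they have to be found in the camera images.
- tape_stand: Tape stand, fixed: grey plate 124x116x10 mm, a tape roll 95 mm across on it, and in the middle an upright steel spindle, 20 mm diameter. Origin on the spindle axis at table height, z up. A through hole, 8 mm wide and high, crosses the spindle along the stand's own x axis; the clip fits from either end. A tear bar 34 mm high stands on the plate's +y edge.
- roll_top (a point): Point on the spindle axis at the roll's top, 35 mm above the table. The spindle is screwed in to another height each time: its hole's middle is 78 to 98 mm above the table, its flat top always 10 mm above the hole's middle. The exact height is in no reading and must be felt; the spindle does not give when pushed.
- keeper: Blue plastic keeper, 0.15 kg, loose on the table, flange down: flange 80 mm across and 5 mm thick, hub of 36 mm diameter rising to 36 mm (grasp the hub), bore 25 mm right through. Origin at the centre of its underside, z along the bore. Seated on the roll its origin is 35 mm above the table and its hub top at 71 mm.
- clip: Hairpin clip, 0.065 kg, 5 mm steel wire on a red grip tab, standing on the tab. Origin at the tab's foot, under the straight leg's line; x along that leg, z up. Tab: x -26 to 6, y -3.5 to 12.5 (16 mm thick), z 0 to 40 mm. Legs level at z = 22: straight one along y = 0, sprung one on its +y side, flared end at x = 60, belly at x = 30. A rigid coil, front at x = 18, stops the shank 2 mm past home.
- clip_seat (a point): Point on the axis of the straight leg (x = 30, y = 0, z = 22 mm in the clip's frame): it lies on the spindle axis when the clip is home.
- clip_tip (a point): The chamfered tip of the straight leg (x = 72, y = 0, z = 22 mm in the clip's frame).
- clip_leg (a joint): Angle by which the sprung leg is bent open, rad: 0 relaxed, rising to some 0.05 to 0.1 while its narrow waist passes over the shank, back to about 0.02 once it has snapped home. Pushing it over takes some 4 to 12 N along the straight leg, after which it draws itself in; a push over 15 N, on the shank beside the hole or against the coil stop, bends the clip.
- bell: Bystander: chrome counter bell, 75 mm wide, 57 mm high. Origin under its centre.
- cup: Bystander: green and white espresso cup, 64 x 89 x 48 mm. Origin under its centre.
- shaker: Bystander: small glass shaker, 44 mm wide, 90 mm high. Origin under its centre.
- marker: Bystander: red and white marker pen, 135 mm long, lying. Origin under its centre.
- timer: Bystander: cream kitchen timer with red dial, 52 x 68 x 75 mm. Origin under its centre.
Things that resemble listed ones, but are neither listed nor needed, are in the scene too. Of the things that look like the tape_stand, the larger one is meant.

How it is judged:
By the outcome, as a careful person would: the job done as asked, in the order asked, and still so for the second after the job is handed in, with the robot touching nothing.
It also fails if it takes over 72 s, if anything falls off the work surface, if the arm or the gripper's body presses on something with over 40 N, if the wrist force passes 120 N, or if a joint passes its speed limit or range.

## Working session

There is one attempt and no reset: what is moved stays moved. The work goes in short steps, Python scripts to look and compute and a tool call to move; the robot and the scene stay as the last step left them, time stands still between calls to the robot, and variables do not carry over. Pictures are saved under pics/ and viewed, and the job is handed in when it is done.

Besides the shell and the picture viewer there is one more tool, called after "Emit:" as name(argument=value, ...) on one line, values as JSON. play_rows: Moves the arm, as the interface text tells. Its arguments: {"type":"object","properties":{"translation":{"type":"array"},"turn":{"type":"array"},"jaw":{"type":"number"}},"required":["translation","turn"]}

```bash
ls; mkdir -p pics; python3 - <<'E'
from workcell import manip, read_camera
import cv2,numpy as np
s=manip.sense()
for k,v in s.items(): print(k,np.round(v,4).tolist())
print(manip.grip_point_offset)
for n in ["side","top"]:
    c=read_camera(n); cv2.imwrite(f"pics/{n}0.png",c["color"][:,:,::-1])
    print(n,c["mtx"].tolist(),c["dist_coeffs"],np.round(c["R"],4).tolist(),c["t"])
    np.savez(f"{n}0.npz",**c)
E
```

```text
pics
time 0.0
q [1.0825, 0.5921, 0.0483, 1.6098, -0.0333, 0.9427, -0.0337]
qd [-0.0003, 0.0002, 0.0004, 0.0014, -0.0004, -0.0009, -0.0011]
joint_efforts [-0.0001, -54.8692, 1.5466, -19.8124, 0.0094, 0.0089, -0.0]
ee_pos [0.2787, -0.6688, 0.4035]
eef_rot [[-0.001, 0.3847, -0.923], [0.002, -0.923, -0.3847], [-1.0, -0.0022, 0.0001]]
wrist_force [1.2157, -0.0276, 0.9572]
ft_torque [-0.0293, -0.0178, 0.0448]
grip_width 0.085
0.1547
side [[404.46643877065344, 0.0, 254.37949986989238], [0.0, 404.46643877065344, 192.7524718900903], [0.0, 0.0, 1.0]] [-0.06761712  0.          0.          0.          0.        ] [[0.9615, -0.2745, 0.0135], [-0.1045, -0.4103, -0.9059], [0.2542, 0.8696, -0.4232]] [-0.52918971  0.11071937  1.11183703]
top [[350.77150221756386, 0.0, 251.6637581209275], [0.0, 350.77150221756386, 187.15564523972336], [0.0, 0.0, 1.0]] [-0.0500611  0.         0.         0.         0.       ] [[-0.0904, -0.9959, -0.0031], [-0.9748, 0.0891, -0.2046], [0.2041, -0.0155, -0.9788]] [0.01022904 0.54105243 0.97430691]
```

View pics/side0.png

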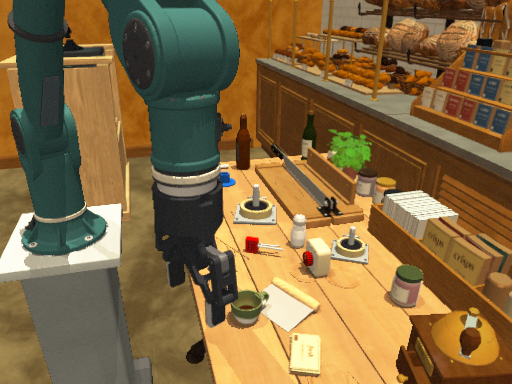

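View pics/top0.png

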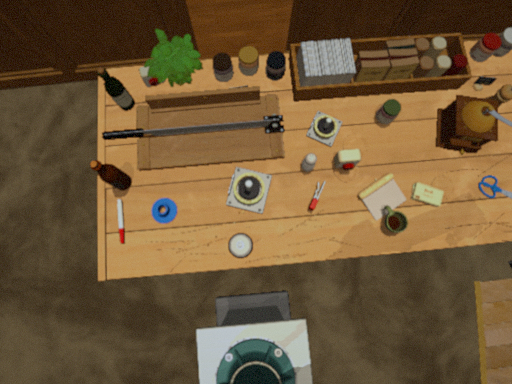

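The top view shows the large stand at about (249,188), the blue keeper at (164,210), the clip with its red tab at (316,197) and a smaller look-alike stand at (325,127). I'll zoom in on these.

```bash
cat > h.py <<'E'
import cv2,numpy as np
def load(n): return np.load(n)
def ray(c,uv,Rt=None):
    p=cv2.undistortPoints(np.array([[uv]],float),c["mtx"],c["dist_coeffs"])[0,0]
    R,t=(c["R"],c["t"]) if Rt is None else Rt
    o=-R.T@t; d=R.T@np.array([p[0],p[1],1]); return o,d/np.linalg.norm(d)
def onz(c,uv,z,Rt=None):
    o,d=ray(c,uv,Rt); return o+d*(z-o[2])/d[2]
def proj(c,X,Rt=None):
    R,t=(c["R"],c["t"]) if Rt is None else Rt
    return cv2.projectPoints(np.array(X,float).reshape(-1,1,3),cv2.Rodrigues(R)[0],t,c["mtx"],c["dist_coeffs"])[0][:,0]
def wrt(c,s):
    # world->cam for wrist
    T=np.eye(4);T[:3,:3]=s["eef_rot"];T[:3,3]=s["ee_pos"]
    M=np.linalg.inv(T@c["hand_eye"]); return M[:3,:3],M[:3,3]
def crop(c,box,f,fn):
    x0,y0,x1,y1=box
    im=c["color"][y0:y1,x0:x1,::-1]
    cv2.imwrite(fn,cv2.resize(im,None,fx=f,fy=f,interpolation=cv2.INTER_CUBIC))
E
python3 - <<'E'
from h import *
t=load("top0.npz"); s=load("side0.npz")
crop(t,(215,160,345,240),6,"pics/topcrop.png")
crop(s,(210,160,370,280),5,"pics/sidecrop.png")
im=t["color"].astype(int); hsv=cv2.cvtColor(t["color"],cv2.COLOR_RGB2HSV)
m=((hsv[...,0]>100)&(hsv[...,0]<125)&(hsv[...,1]>150)&(hsv[...,2]>60)).astype(np.uint8)
n,l,st,ce=cv2.connectedComponentsWithStats(m)
for i in range(1,n):
    if st[i,4]>20: print(st[i],ce[i],onz(t,ce[i],0.005),onz(t,ce[i],0.036))
E
```

```text
[479 178  22  20  93] [490.1827957  186.93548387] [ 0.48256005 -0.78941793  0.005     ] [ 0.4780812  -0.76698929  0.036     ]
[153 199  23  23 386] [164.09585492 210.23056995] [0.50298575 0.23333488 0.005     ] [0.49790922 0.22583692 0.036     ]
```

View pics/topcrop.png

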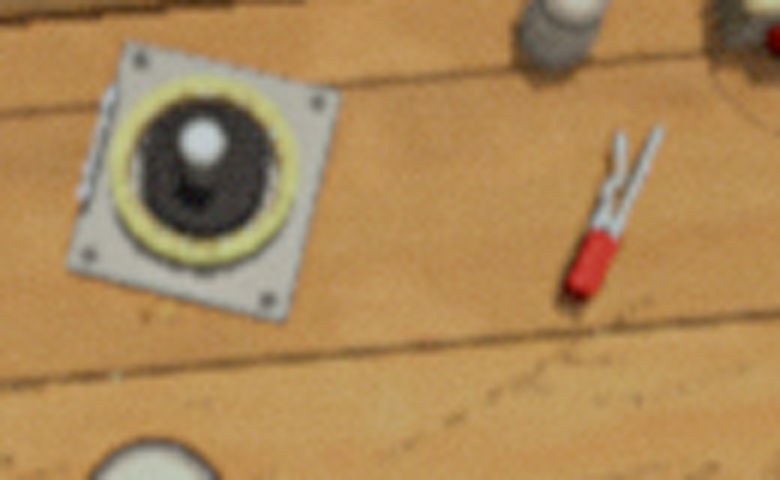

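View pics/sidecrop.png

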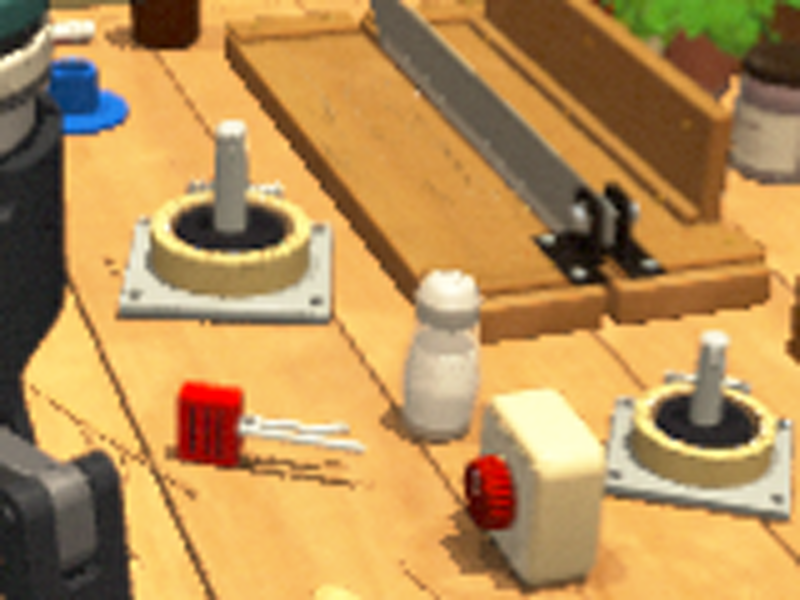

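```bash
python3 - <<'E'
from h import *
t=load("top0.npz"); s=load("side0.npz")
C=[(215+x/6-.4,160+y/6-.4) for x,y in [(125,42),(340,92),(285,322),(68,270)]]
P=np.array([onz(t,c,0.010) for c in C]); print(P.round(4), P.mean(0))
print("sides",[np.linalg.norm(P[i]-P[(i+1)%4]) for i in range(4)])
# yaw: stand x approx from bottom edge(corner 3->0, 2->1)
for a,b in[(3,0),(2,1)]: d=P[b]-P[a]; print("x yaw",np.degrees(np.arctan2(d[1],d[0])))
for a,b in[(1,0),(2,3)]: d=P[b]-P[a]; print("y yaw-90",np.degrees(np.arctan2(d[1],d[0]))-90)
hsv=cv2.cvtColor(t["color"],cv2.COLOR_RGB2HSV)
for n,c in(("t",t),("s",s)):
    hsv=cv2.cvtColor(c["color"],cv2.COLOR_RGB2HSV)
    m=(((hsv[...,0]<6)|(hsv[...,0]>172))&(hsv[...,1]>180)&(hsv[...,2]>90)).astype(np.uint8)
    k,l,st,ce=cv2.connectedComponentsWithStats(m)
    for i in range(1,k):
        if st[i,4]>15: print(n,"red",st[i],ce[i],onz(c,ce[i],0.04 if n=="t" else 0.02))
# spindle top in top: (203,140); side top (231,125)/5
def tri(a,ua,b,ub):
    o1,d1=ray(a,ua);o2,d2=ray(b,ub)
    A=np.stack([d1,-d2],1);k=np.linalg.lstsq(A,o2-o1,rcond=None)[0]
    p,q=o1+k[0]*d1,o2+k[1]*d2; return (p+q)/2,np.linalg.norm(p-q)
print("spindle top",tri(t,(215+203/6,160+138/6),s,(210+231/5,160+127/5)))
# clip tips
print("straight tip",onz(t,(215+660/6,160+128/6),.022),tri(t,(215+660/6,160+128/6),s,(210+363/5,160+447/5)))
print("straight root",onz(t,(215+610/6,160+232/6),.022))
for z in(.010,.035): print(onz(t,(215+205/6,160+172/6),z))
E
```

```text
[[ 0.619   0.0048  0.01  ]
 [ 0.5823 -0.1035  0.01  ]
 [ 0.4661 -0.0638  0.01  ]
 [ 0.5025  0.0432  0.01  ]] [ 0.54246316 -0.02982435  0.01      ]
sides [np.float64(0.11430794554644406), np.float64(0.12278956051739359), np.float64(0.11298630815444763), np.float64(0.12268809205626051)]
x yaw -18.268210956455963
x yaw -18.885316140601347
y yaw-90 -18.72567199218895
y yaw-90 -18.778868362020944
t red [484  33  17  16 193] [491.91709845  40.40414508] [ 0.97513659 -0.89622618  0.04      ]
t red [149  78   8   5  18] [152.44444444  79.88888889] [0.92369571 0.24720837 0.04      ]
t red [344 163   9   5  35] [348.22857143 165.4       ] [ 0.5835492  -0.33686045  0.04      ]
t red [309 199   9  10  48] [312.9375     203.58333333] [ 0.47714125 -0.21514863  0.04      ]
t red [119 229   5  14  54] [121.5        234.85185185] [0.4357138  0.35317639 0.04      ]
s red [447 107  10   7  31] [451.29032258 110.19354839] [2.08217472 0.93754182 0.02      ]
s red [462 112   7   8  22] [464.22727273 115.90909091] [2.05990669 0.80043379 0.02      ]
s red [246 237  12  16 165] [251.55151515 244.5030303 ] [ 0.47990901 -0.21947596  0.02      ]
s red [304 251   9  15  81] [308.7654321  257.58024691] [ 0.59894304 -0.31236076  0.02      ]
spindle top (array([ 0.54469211, -0.03152027,  0.09717341]), np.float64(0.001716673402516536))
straight tip [ 0.54453832 -0.2639216   0.022     ] (array([ 0.54632818, -0.26440332,  0.02186603]), np.float64(0.0035264568462186))
straight root [ 0.49361063 -0.23164907  0.022     ]
[ 0.5453144  -0.03155892  0.01      ]
[ 0.54019743 -0.03135388  0.035     ]
```

```bash
cat >> h.py <<'E'
def Rdown(a_deg):
    a=np.radians(a_deg); x=np.array([0,0,-1.]);y=np.array([np.cos(a),np.sin(a),0]);return np.stack([x,y,np.cross(x,y)],1)
def delta(s,grip,a_deg,off=0.1547):
    """shift (cm) and turn (deg) to put the grasp point at grip with tool down, jaw axis yaw a"""
    R0=np.array(s["eef_rot"]);p0=np.array(s["ee_pos"]);R=Rdown(a_deg)
    tcp=np.array(grip)-R[:,0]*off
    return (R0.T@(tcp-p0)*100).round(2),np.degrees(cv2.Rodrigues(R0.T@R)[0].ravel()).round(2)
E
python3 - <<'E'
from h import *
from workcell import manip,read_camera
s=manip.sense(); c=read_camera("wrist"); print(c["hand_eye"].round(4).tolist(),c["mtx"].tolist(),c["dist_coeffs"])
cv2.imwrite("pics/w0.png",c["color"][:,:,::-1])
print(delta(s,(0.45,-0.25,0.25),71.3)); print(delta(s,(0.50,0.233,0.18),71.3))
E
```

```text
[[-0.0003, -0.3223, 0.9466, 0.0294], [1.0, -0.0003, 0.0002, 0.0001], [0.0003, 0.9466, 0.3223, -0.084], [0.0, 0.0, 0.0, 1.0]] [[330.60417831897195, 0.0, 253.2892647864282], [0.0, 330.60417831897195, 188.11279275782934], [0.0, 0.0, 1.0]] [0.01024745 0.         0.         0.         0.        ]
(array([ -0.04, -32.07, -31.92]), array([-1.3868e+02, -1.4000e-01,  6.0000e-02]))
(array([  7.04, -74.72, -55.12]), array([-1.3868e+02, -1.4000e-01,  6.0000e-02]))
```

View pics/w0.png

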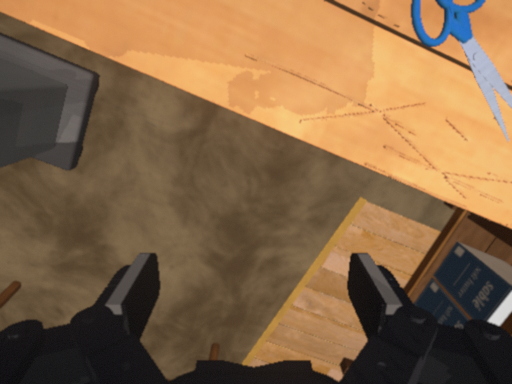

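Emit:
play_rows(translation=[[0,-32,-32],[0,-32,-32],[0,-32,-32],[0,-32,-32],[0,-32,-32],[0,-32,-32],[0,-32,-32],[0,-32,-32],[0,-32,-32],[0,-32,-32],[0,-32,-32],[7,-75,-55],[7,-75,-55],[7,-75,-55],[7,-75,-55],[7,-75,-55],[7,-75,-55],[7,-75,-55],[7,-75,-55],[7,-75,-55]], turn=[[-138.7,0,0],[-138.7,0,0],[-138.7,0,0],[-138.7,0,0],[-138.7,0,0],[-138.7,0,0],[-138.7,0,0],[-138.7,0,0],[-138.7,0,0],[-138.7,0,0],[-138.7,0,0],[-138.7,0,0],[-138.7,0,0],[-138.7,0,0],[-138.7,0,0],[-138.7,0,0],[-138.7,0,0],[-138.7,0,0],[-138.7,0,0],[-138.7,0,0]])

```text
time: 1.82
ee_pos: [0.4867, 0.1203, 0.351]
eef_rot: [[-0.0, 0.316, 0.949], [-0.0, 0.949, -0.316], [-1.0, -0.0, -0.0]]
wrist_force: [1.1, -0.3, 0.0]
grip_width: 0.0854
```

```bash
python3 - <<'E'
from h import *
from workcell import manip,read_camera
s=manip.sense();print(s["q"].round(2),delta(s,(0.50,0.233,0.18),71.3))
E
```

```text
[ 0.17  0.46 -0.65  2.13  0.44  0.68  0.46] (array([ 1.63, 11.11, -2.3 ]), array([ 0.27, -0.01,  0.01]))
```

Emit:
play_rows(translation=[[1.5,11,-2.3],[1.5,11,-2.3],[1.5,11,-2.3],[1.5,11,-2.3],[1.5,11,-2.3]], turn=[[0,0,0],[0,0,0],[0,0,0],[0,0,0],[0,0,0]])

```text
time: 2.23
ee_pos: [0.4999, 0.2325, 0.3362]
eef_rot: [[-0.001, 0.316, 0.949], [0.001, 0.949, -0.316], [-1.0, 0.001, -0.001]]
wrist_force: [0.2, -0.8, 0.3]
grip_width: 0.0853
```

```bash
cat > shot.py <<'E'
import sys
from h import *
from workcell import manip,read_camera
def shot(name,cam="wrist"):
    s=manip.sense(); c=read_camera(cam)
    cv2.imwrite(f"pics/{name}.png",c["color"][:,:,::-1])
    if cam=="wrist": c["R"],c["t"]=wrt(c,s)
    np.savez(f"{name}.npz",**c,ee=s["ee_pos"],er=s["eef_rot"])
    return s,c
if __name__=="__main__":
    s,c=shot(sys.argv[1],*(sys.argv[2:]))
    print(s["time"],s["ee_pos"].round(4),s["eef_rot"].round(3).tolist(),s["wrist_force"].round(2),s["q"].round(2))
E
python3 shot.py w1; python3 - <<'E'
from h import *
c=load("w1.npz")
hsv=cv2.cvtColor(c["color"],cv2.COLOR_RGB2HSV)
m=((hsv[...,0]>100)&(hsv[...,0]<125)&(hsv[...,1]>150)&(hsv[...,2]>50)).astype(np.uint8)
n,l,st,ce=cv2.connectedComponentsWithStats(m)
for i in range(1,n):
    if st[i,4]>50: print(st[i],ce[i],onz(c,ce[i],0.005),onz(c,ce[i],0.036))
E
```

```text
2.2333 [0.4999 0.2325 0.3362] [[-0.001, 0.316, 0.949], [0.001, 0.949, -0.316], [-1.0, 0.001, -0.001]] [ 0.25 -0.79  0.27] [-0.06  0.54 -0.62  2.04  0.47  0.71  0.26]
[ 217  131   82   79 4334] [257.25288417 168.73557914] [0.50216119 0.23643696 0.005     ] [0.49393796 0.23876409 0.036     ]
```

View pics/w1.png

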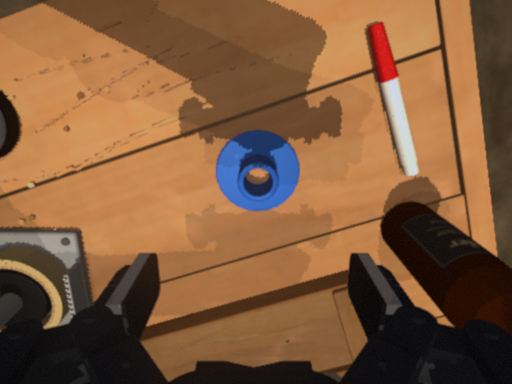

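```bash
python3 - <<'E'
from h import *
c=load("w1.npz"); 
hsv=cv2.cvtColor(c["color"],cv2.COLOR_RGB2HSV)
m=((hsv[...,0]>100)&(hsv[...,0]<125)&(hsv[...,1]>130)&(hsv[...,2]>40)).astype(np.uint8)
cs,_=cv2.findContours(m,cv2.RETR_EXTERNAL,cv2.CHAIN_APPROX_NONE)
k=max(cs,key=cv2.contourArea)
P=np.array([onz(c,p[0],0.005)[:2] for p in k])
(x,y),r=cv2.minEnclosingCircle(P.astype(np.float32)*1000); print("flange",x,y,r)
A=np.c_[2*P,np.ones(len(P))];s=np.linalg.lstsq(A,(P**2).sum(1),rcond=None)[0];print(s[:2],np.sqrt(s[2]+s[0]**2+s[1]**2))
crop(c,(210,120,310,220),6,"pics/w1k.png")
E
```

```text
flange 504.8180847167969 235.38929748535156 39.03550720214844
[0.50492568 0.23552271] 0.03841082773727418
```

View pics/w1k.png

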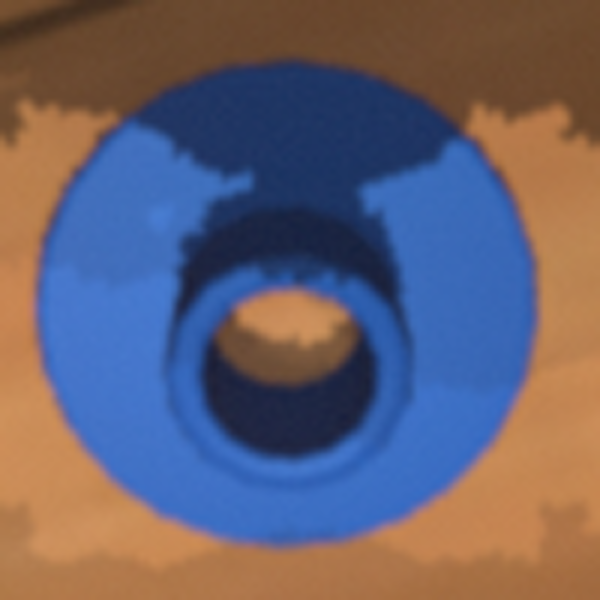

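```bash
python3 - <<'E'
from h import *
from workcell import manip
c=load("w1.npz")
print(onz(c,(257.9,182.2),0.036),onz(c,(257.6,169.9),0.005))
s=manip.sense(); print(delta(s,(0.505,0.2355,0.06),71.3),delta(s,(0.505,0.2355,0.027),71.3))
E
```

```text
[0.50549795 0.23554057 0.036     ] [0.50334876 0.23639147 0.005     ]
(array([12.12,  0.66,  0.32]), array([ 0.09, -0.04,  0.08])) (array([15.42,  0.66,  0.32]), array([ 0.09, -0.04,  0.08]))
```

Emit:
play_rows(translation=[[3,0.65,0.3],[7,0.65,0.3],[10,0.65,0.3],[12.5,0.65,0.3],[14.5,0.65,0.3],[15.5,0.65,0.3],[15.6,0.65,0.3],[15.6,0.65,0.3],[15.6,0.65,0.3]], turn=[[0,0,0],[0,0,0],[0,0,0],[0,0,0],[0,0,0],[0,0,0],[0,0,0],[0,0,0],[0,0,0]])

```text
time: 3.03
ee_pos: [0.5058, 0.2351, 0.1816]
eef_rot: [[0.002, 0.321, 0.947], [0.001, 0.947, -0.321], [-1.0, 0.001, 0.001]]
wrist_force: [-0.2, 0.3, 0.2]
grip_width: 0.0854
```

Emit:
play_rows(translation=[[0,0,0],[0,0,0],[0,0,0],[0,0,0],[0,0,0],[0,0,0],[0,0,0],[0,0,0],[0,0,0],[0,0,0]], turn=[[0,0,0],[0,0,0],[0,0,0],[0,0,0],[0,0,0],[0,0,0],[0,0,0],[0,0,0],[0,0,0],[0,0,0]], jaw=1)

```text
time: 3.87
ee_pos: [0.5054, 0.2356, 0.1814]
eef_rot: [[0.001, 0.32, 0.948], [-0.0, 0.948, -0.32], [-1.0, 0.0, 0.001]]
wrist_force: [-1.2, -1.2, 6.3]
grip_width: 0.0347
```

```bash
python3 shot.py w2; python3 shot.py t2 top
```

```text
3.8667 [0.5054 0.2356 0.1814] [[0.001, 0.32, 0.948], [-0.0, 0.948, -0.32], [-1.0, 0.0, 0.001]] [-1.23 -1.23  6.26] [-0.23  0.76 -0.4   2.09  0.71  0.42  0.05]
3.9167 [0.5053 0.2356 0.1813] [[0.001, 0.32, 0.948], [-0.0, 0.948, -0.32], [-1.0, 0.0, 0.001]] [-0.94 -0.89  6.55] [-0.23  0.76 -0.4   2.09  0.71  0.42  0.05]
```

View pics/w2.png

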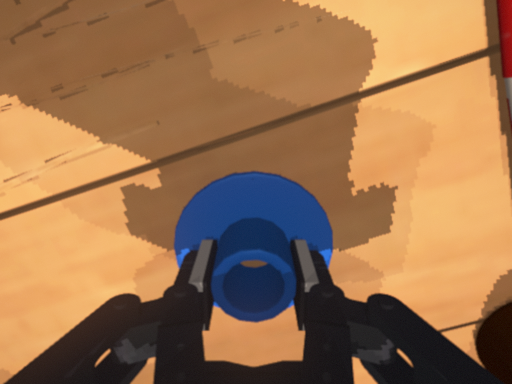

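```bash
python3 - <<'E'
from h import *
from workcell import manip
c=load("w2.npz")
print(onz(c,(255.,278),0.036),onz(c,(253.7,240),0.005))
s=manip.sense(); print(delta(s,(0.628,-0.06,0.20),71.3))
E
```

```text
[0.50212528 0.23799669 0.036     ] [0.50105996 0.23782839 0.005     ]
(array([-17.31, -24.09,  21.09]), array([ 0.06,  0.07, -0.  ]))
```

Emit:
play_rows(translation=[[-3,0,0],[-7,0,0],[-11,0,0],[-15,-1,1],[-17.3,-4,4],[-17.3,-7,7],[-17.3,-10,10],[-17.3,-13,13],[-17.3,-16,16],[-17.3,-19,18],[-17.3,-22,20],[-17.3,-24,21],[-17.3,-24,21],[-17.3,-24,21]], turn=[[0,0,0],[0,0,0],[0,0,0],[0,0,0],[0,0,0],[0,0,0],[0,0,0],[0,0,0],[0,0,0],[0,0,0],[0,0,0],[0,0,0],[0,0,0],[0,0,0]])

```text
time: 5.13
ee_pos: [0.627, -0.0618, 0.3527]
eef_rot: [[-0.001, 0.325, 0.946], [-0.001, 0.946, -0.325], [-1.0, -0.001, -0.001]]
wrist_force: [-0.3, -0.3, -1.0]
grip_width: 0.0344
```

```bash
python3 shot.py w3
```

```text
5.1333 [ 0.627  -0.0618  0.3527] [[-0.001, 0.325, 0.946], [-0.001, 0.946, -0.325], [-1.0, -0.001, -0.001]] [-0.35 -0.31 -1.02] [ 0.46  0.61 -0.64  1.85  0.47  0.84  0.83]
```

View pics/w3.png

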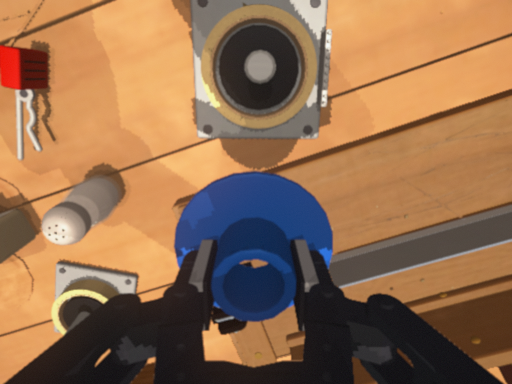

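```bash
python3 - <<'E'
from h import *
c=load("w3.npz")
crop(c,(185,0,335,145),5,"pics/w3s.png")
crop(c,(165,160,345,330),4,"pics/w3k.png")
E
```

```text
(no output)
```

View pics/w3s.png

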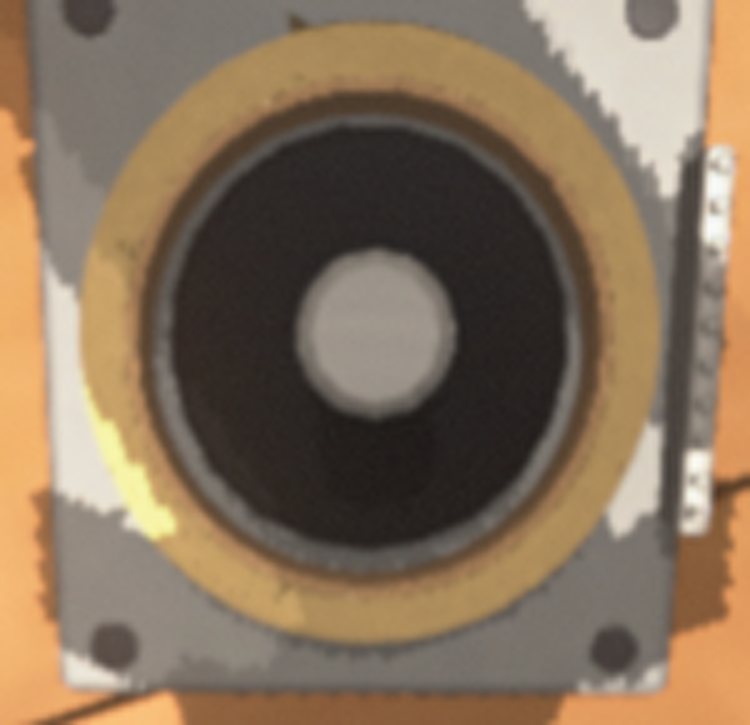

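View pics/w3k.png

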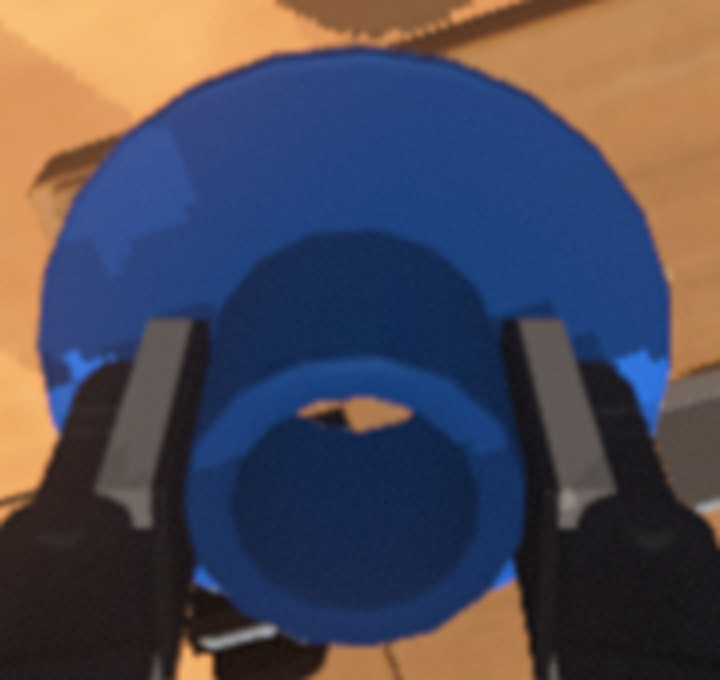

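```bash
python3 - <<'E'
from h import *
c=load("w3.npz"); ee=c["ee"];R=c["er"]
k=onz(c,(253.2,284.8),ee[2]-0.1454); print("keeper top",k, "tool",R.T@(k-ee))
# same spot back in w2
c2=load("w2.npz");k2=onz(c2,(253.2,284.8),.036);print("w2 keeper",k2)
for u,z in[((258.4,65.9),.035),((259.6,65.8),.097),((259.6,65.8),.090),((259.6,65.8),.105)]: print(z,onz(c,u,z))
# plate corners: bottom left (62,690) bottom right(668,690) ; top edges lines left x (35,100)->(62,690), right (712,0)->(668,690)
g=lambda x,y: onz(c,(185+x/5-.4,y/5-.4),.010)
a,b=g(35,60),g(62,688); d=a-b; print("left yaw",np.degrees(np.arctan2(-d[1],-d[0])))
a,b=g(712,20),g(668,686); d=a-b; print("right yaw",np.degrees(np.arctan2(-d[1],-d[0])))
bl,br=g(62,688),g(668,688); d=br-bl; print("bottom",np.degrees(np.arctan2(d[1],d[0]))-90,np.linalg.norm(d),bl,br)
E
```

```text
keeper top [ 0.62623736 -0.06116038  0.20727211] tool [ 0.14540054  0.00048027 -0.00073901]
w2 keeper [0.50496984 0.23626152 0.036     ]
0.035 [ 0.5433389  -0.02847012  0.035     ]
0.097 [ 0.54483559 -0.0290311   0.097     ]
0.09 [ 0.54469442 -0.0288603   0.09      ]
0.105 [ 0.54499692 -0.0292263   0.105     ]
left yaw -19.7055402916265
right yaw -19.045701954343688
bottom -18.950989339911402 0.11519939924679254 [ 0.58402379 -0.10349223  0.01      ] [0.62143585 0.00546298 0.01      ]
```

Emit:
play_rows(translation=[[0,0.2,-4],[1,0.4,-8],[2,0.4,-8.8],[4,0.4,-8.8],[5.8,0.4,-8.8],[5.8,0.4,-8.8],[5.8,0.4,-8.8],[5.8,0.4,-8.8]], turn=[[0,0,0],[0,0,0],[0,0,0],[0,0,0],[0,0,0],[0,0,0],[0,0,0],[0,0,0]])

```text
time: 5.85
ee_pos: [0.5455, -0.0257, 0.2962]
eef_rot: [[0.001, 0.318, 0.948], [0.001, 0.948, -0.318], [-1.0, 0.001, 0.001]]
wrist_force: [0.6, -0.2, -0.8]
grip_width: 0.0347
```

```bash
python3 shot.py w4; python3 shot.py s4 side;python3 - <<'E'
from h import *
crop(load("s4.npz"),(200,130,330,240),6,"pics/s4c.png")
E
```

```text
5.85 [ 0.5455 -0.0257  0.2962] [[0.001, 0.318, 0.948], [0.001, 0.948, -0.318], [-1.0, 0.001, 0.001]] [ 0.57 -0.2  -0.84] [ 0.39  0.59 -0.59  2.08  0.55  0.63  0.67]
5.9 [ 0.5458 -0.0261  0.2965] [[0.002, 0.319, 0.948], [0.001, 0.948, -0.319], [-1.0, 0.001, 0.002]] [ 0.13  0.02 -1.27] [ 0.39  0.59 -0.59  2.08  0.55  0.63  0.67]
```

View pics/w4.png

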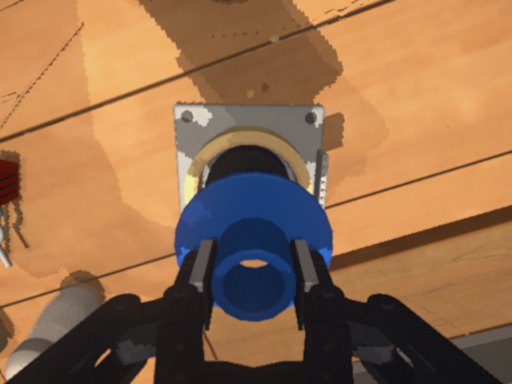

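View pics/s4c.png

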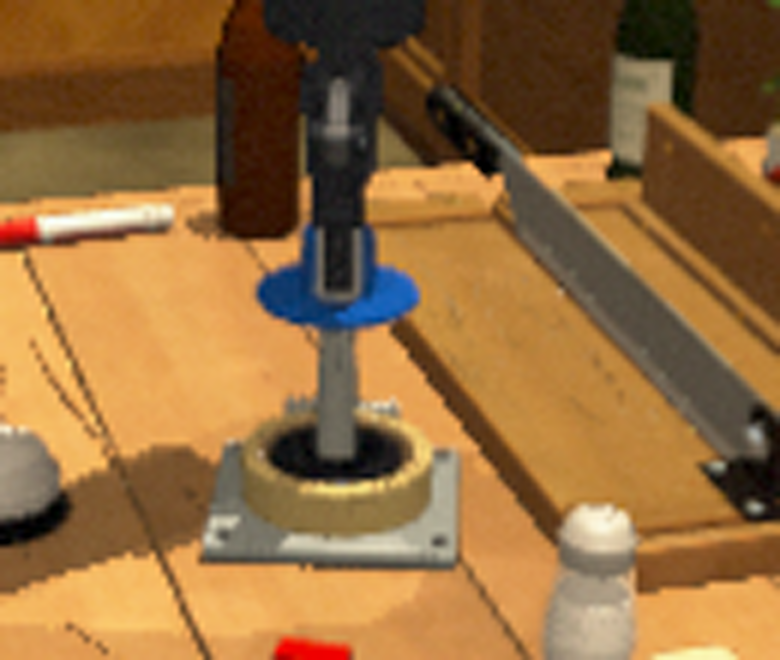

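```bash
python3 - <<'E'
from h import *
from workcell import manip
c=load("w4.npz");crop(c,(165,90,345,200),4,"pics/w4c.png")
a,b=onz(c,(176,104),.01),onz(c,(323,105),.01);print(a,b,np.linalg.norm(b-a))
d=(b-a)/np.linalg.norm(b-a); print((a+b)/2+0.062*np.array([d[1],-d[0],0]), np.degrees(np.arctan2(d[1],d[0]))-90)
s=manip.sense();print(s["ee_pos"],s["wrist_force"])
E
```

```text
[ 0.46886261 -0.0606199   0.01      ] [0.50487645 0.04427873 0.01      ] 0.11090860840175924
[ 0.54550984 -0.028303    0.01      ] -18.948388501831985
[ 0.54580185 -0.02641152  0.29655113] [ 0.40496456 -0.30085149 -0.55044979]
```

View pics/w4c.png

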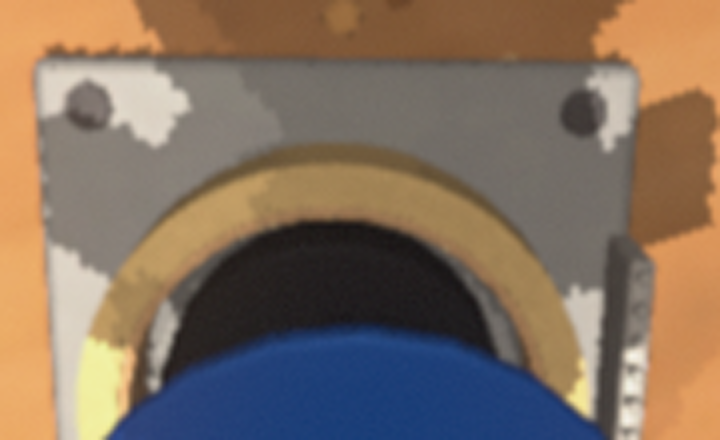

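Emit:
play_rows(translation=[[0,-0.28,0],[0,-0.28,0],[0.4,-0.28,0],[0.8,-0.28,0],[1.2,-0.28,0],[1.6,-0.28,0],[2.0,-0.28,0],[2.4,-0.28,0],[2.4,-0.28,0]], turn=[[0,0,0],[0,0,0],[0,0,0],[0,0,0],[0,0,0],[0,0,0],[0,0,0],[0,0,0],[0,0,0]])

```text
time: 6.7
ee_pos: [0.544, -0.0298, 0.2704]
eef_rot: [[-0.002, 0.32, 0.947], [0.0, 0.947, -0.32], [-1.0, -0.001, -0.002]]
wrist_force: [-0.0, -0.3, -2.1]
grip_width: 0.0344
```

Emit:
play_rows(translation=[[0.5,0,0.05],[1.0,0,0.05],[1.5,0,0.05],[2.0,0,0.05],[2.5,0,0.05],[3.0,0,0.05],[3.0,0,0.05]], turn=[[0,0,0],[0,0,0],[0,0,0],[0,0,0],[0,0,0],[0,0,0],[0,0,0]])

```text
time: 7.28
ee_pos: [0.5444, -0.03, 0.2403]
eef_rot: [[-0.002, 0.32, 0.947], [-0.0, 0.947, -0.32], [-1.0, -0.001, -0.002]]
wrist_force: [-0.5, 0.5, -1.6]
grip_width: 0.0346
```

Emit:
play_rows(translation=[[0.5,0,0],[1.0,0,0],[1.5,0,0],[2.0,0,0],[2.2,0,0],[2.2,0,0]], turn=[[0,0,0],[0,0,0],[0,0,0],[0,0,0],[0,0,0],[0,0,0]])

```text
time: 7.78
ee_pos: [0.5446, -0.03, 0.2188]
eef_rot: [[-0.001, 0.32, 0.947], [-0.0, 0.947, -0.32], [-1.0, -0.0, -0.001]]
wrist_force: [0.3, 0.3, -0.4]
grip_width: 0.0347
```

Emit:
play_rows(translation=[[0.1,0,0],[0.2,0,0],[0.2,0,0]], turn=[[0,0,0],[0,0,0],[0,0,0]])

```text
time: 8.03
ee_pos: [0.5448, -0.03, 0.2174]
eef_rot: [[0.0, 0.32, 0.947], [-0.0, 0.947, -0.32], [-1.0, 0.0, 0.0]]
wrist_force: [-0.4, 0.0, -1.2]
grip_width: 0.035
```

```bash
python3 shot.py w5; python3 shot.py s5 side;python3 - <<'E'
from h import *
crop(load("s5.npz"),(200,130,330,240),6,"pics/s5c.png")
E
```

```text
8.0333 [ 0.5448 -0.03    0.2174] [[0.0, 0.32, 0.947], [-0.0, 0.947, -0.32], [-1.0, 0.0, 0.0]] [-0.37  0.   -1.21] [ 0.31  0.7  -0.47  2.11  0.68  0.48  0.57]
8.0833 [ 0.5448 -0.03    0.2175] [[0.0, 0.32, 0.947], [-0.0, 0.947, -0.32], [-1.0, 0.0, 0.0]] [ 0.19  0.01 -0.47] [ 0.31  0.7  -0.47  2.11  0.68  0.48  0.57]
```

View pics/w5.png

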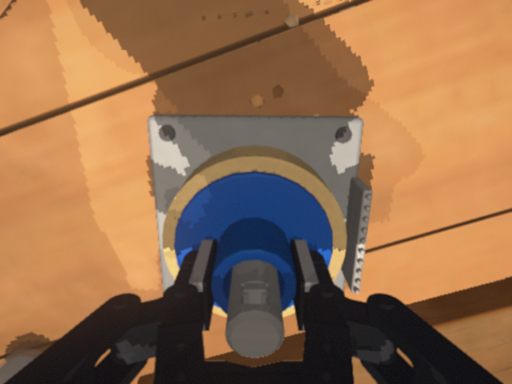

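View pics/s5c.png

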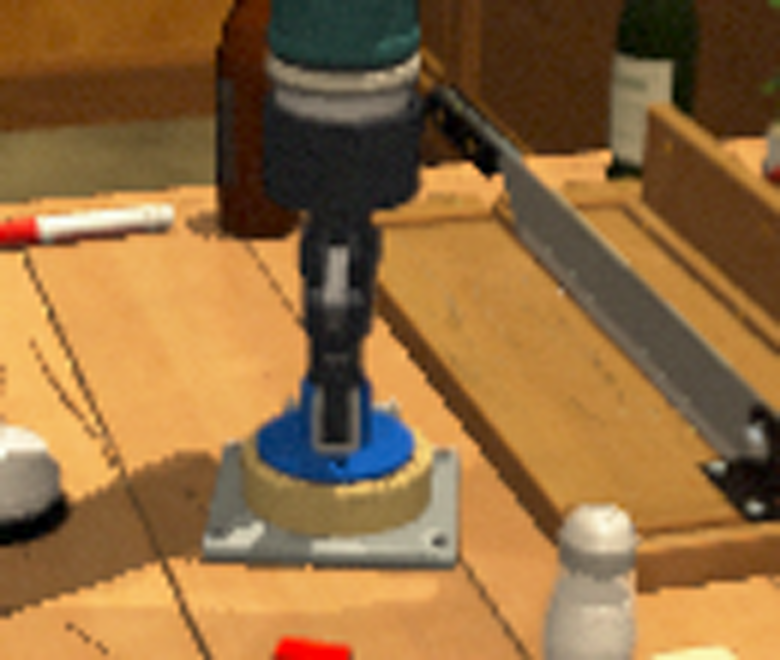

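Emit:
play_rows(translation=[[0.1,0,0],[0.15,0,0],[0.2,0,0],[0.2,0,0]], turn=[[0,0,0],[0,0,0],[0,0,0],[0,0,0]])

```text
time: 8.47
ee_pos: [0.5448, -0.0299, 0.2161]
eef_rot: [[0.0, 0.32, 0.947], [-0.001, 0.947, -0.32], [-1.0, -0.001, 0.001]]
wrist_force: [-1.1, 0.4, 5.0]
grip_width: 0.0349
```

```bash
python3 - <<'E'
from h import *
crop(load("w5.npz"),(210,200,310,370),4,"pics/w5c.png")
E
```

```text
(no output)
```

View pics/w5c.png

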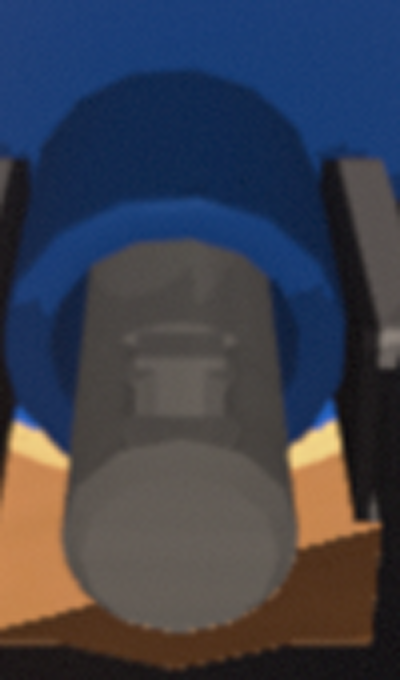

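Emit:
play_rows(translation=[[0,0,0],[0,0,0],[0,0,0],[0,0,0],[0,0,0],[0,0,0],[0,0,0],[0,0,0]], turn=[[0,0,0],[0,0,0],[0,0,0],[0,0,0],[0,0,0],[0,0,0],[0,0,0],[0,0,0]], jaw=-1)

```text
time: 9.13
ee_pos: [0.5448, -0.03, 0.2154]
eef_rot: [[-0.0, 0.32, 0.947], [0.0, 0.947, -0.32], [-1.0, 0.0, -0.0]]
wrist_force: [-0.7, 0.1, 0.1]
grip_width: 0.085
```

```bash
python3 - <<'E'
from h import *
c=load("w5.npz"); R=c["er"]; ax=np.array([.5448,-.0295,0])
n=R[:,2]*[1,1,0]; n/=np.linalg.norm(n); p0=ax-n*.010
for v in (325,345,360,375,390,415,430,440):
    for u in (181,):
        o,d=ray(c,(210+u/4-.4,200+v/4-.4)); k=((p0-o)@n)/(d@n); print(v,(o+k*d).round(4))
# top disc center / far edge
for u,v in((180,537),(180,630),(180,445)):
    o,d=ray(c,(210+u/4-.4,200+v/4-.4)); q=ax+n*{537:0,630:.01,445:-.01}[v]; k=((q-o)@n)/(d@n); print("top",v,(o+k*d).round(4))
E
python3 shot.py w6
```

```text
325 [ 0.5355 -0.0257  0.083 ]
345 [ 0.5355 -0.0257  0.0861]
360 [ 0.5355 -0.0257  0.0883]
375 [ 0.5355 -0.0257  0.0904]
390 [ 0.5355 -0.0257  0.0925]
415 [ 0.5355 -0.0257  0.0958]
430 [ 0.5355 -0.0257  0.0976]
440 [ 0.5355 -0.0257  0.0989]
top 537 [ 0.545  -0.029   0.0986]
top 630 [ 0.5544 -0.0322  0.0985]
top 445 [ 0.5355 -0.0258  0.0995]
9.1333 [ 0.5448 -0.03    0.2154] [[-0.0, 0.32, 0.947], [0.0, 0.947, -0.32], [-1.0, 0.0, -0.0]] [-0.72  0.13  0.12] [ 0.3   0.7  -0.46  2.11  0.68  0.48  0.56]
```

View pics/w6.png

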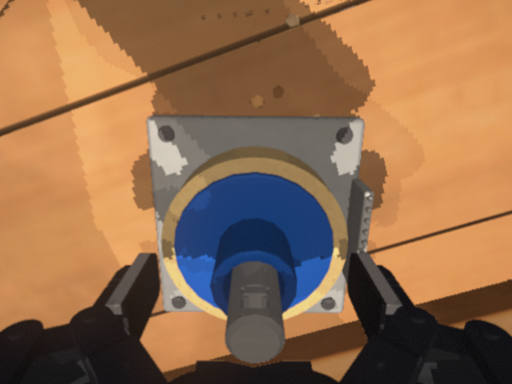

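Emit:
play_rows(translation=[[-1,0,0],[-3,0,0],[-5,0,0],[-7,0,0],[-8,0,0]], turn=[[0,0,0],[0,0,0],[0,0,0],[0,0,0],[0,0,0]])

```text
time: 9.6
ee_pos: [0.5453, -0.0297, 0.2981]
eef_rot: [[0.003, 0.32, 0.947], [0.0, 0.947, -0.32], [-1.0, 0.001, 0.003]]
wrist_force: [-0.8, 0.7, 0.2]
grip_width: 0.0855
```

Emit:
play_rows(translation=[[0,0,0],[0,0,0],[0,0,0],[0,0,0],[0,0,0],[0,0,0],[0,0,0],[0,0,0],[0,0,0],[0,0,0],[0,0,0]], turn=[[0,0,0],[0,0,0],[0,0,0],[0,0,0],[0,0,0],[0,0,0],[0,0,0],[0,0,0],[0,0,0],[0,0,0],[0,0,0]], jaw=1)

```text
time: 10.52
ee_pos: [0.5448, -0.03, 0.2954]
eef_rot: [[0.0, 0.32, 0.947], [-0.0, 0.947, -0.32], [-1.0, -0.0, 0.0]]
wrist_force: [-0.7, 0.2, 0.1]
grip_width: -0.0002
```

Emit:
play_rows(translation=[[0.5,0,0],[1.0,0,0],[1.3,0,0],[1.5,0,0],[1.7,0,0],[1.9,0,0],[2.0,0,0],[2.1,0,0],[2.1,0,0]], turn=[[0,0,0],[0,0,0],[0,0,0],[0,0,0],[0,0,0],[0,0,0],[0,0,0],[0,0,0],[0,0,0]])

```text
time: 11.27
ee_pos: [0.5448, -0.03, 0.2743]
eef_rot: [[-0.0, 0.32, 0.947], [0.0, 0.947, -0.32], [-1.0, -0.0, -0.0]]
wrist_force: [1.6, -0.5, -0.3]
grip_width: -0.0
```

Emit:
play_rows(translation=[[0.1,0,0],[0.1,0,0],[0.1,0,0]], turn=[[0,0,0],[0,0,0],[0,0,0]])

```text
time: 11.52
ee_pos: [0.5448, -0.03, 0.2734]
eef_rot: [[0.0, 0.32, 0.947], [-0.0, 0.947, -0.32], [-1.0, -0.0, 0.0]]
wrist_force: [-0.2, 0.6, -0.6]
grip_width: 0.0001
```

Emit:
play_rows(translation=[[0.1,0,0],[0.1,0,0],[0.1,0,0]], turn=[[0,0,0],[0,0,0],[0,0,0]])

```text
time: 11.77
ee_pos: [0.5449, -0.03, 0.2725]
eef_rot: [[0.0, 0.32, 0.947], [-0.0, 0.947, -0.32], [-1.0, 0.0, 0.0]]
wrist_force: [-0.4, 0.1, 1.4]
grip_width: 0.0001
```

Emit:
play_rows(translation=[[0.1,0,0],[0.1,0,0],[0.1,0,0]], turn=[[0,0,0],[0,0,0],[0,0,0]])

```text
time: 12.02
ee_pos: [0.5449, -0.0298, 0.2725]
eef_rot: [[0.001, 0.32, 0.947], [-0.001, 0.947, -0.32], [-1.0, -0.001, 0.001]]
wrist_force: [-2.8, -0.1, 9.3]
grip_width: 0.0
```

```bash
python3 - <<'E'
from h import *
from workcell import manip
s=manip.sense(); print(delta(s,(0.545,-0.259,0.18),57.6))
E
```

```text
(array([ -6.2 , -21.72,   7.35]), array([13.72,  0.05,  0.04]))
```

Emit:
play_rows(translation=[[-3,0,0],[-6.2,-1,0.3],[-6.2,-4,1.3],[-6.2,-8,2.6],[-6.2,-12,4],[-6.2,-16,5.4],[-6.2,-19,6.5],[-6.2,-21,7.2],[-6.2,-21.7,7.3],[-6.2,-21.7,7.3],[-6.2,-21.7,7.3]], turn=[[0,0,0],[2,0,0],[4,0,0],[6,0,0],[8,0,0],[10,0,0],[12,0,0],[13.7,0,0],[13.7,0,0],[13.7,0,0],[13.7,0,0]], jaw=-1)

```text
time: 12.93
ee_pos: [0.5445, -0.2571, 0.3333]
eef_rot: [[-0.0, 0.534, 0.846], [0.002, 0.846, -0.534], [-1.0, 0.001, -0.001]]
wrist_force: [0.3, 0.3, 0.3]
grip_width: 0.0851
```

```bash
python3 shot.py w7
```

```text
12.9333 [ 0.5445 -0.2571  0.3333] [[-0.0, 0.534, 0.846], [0.002, 0.846, -0.534], [-1.0, 0.001, -0.001]] [0.3  0.32 0.26] [ 0.77  0.59 -0.57  1.93  0.45  0.76  0.94]
```

View pics/w7.png

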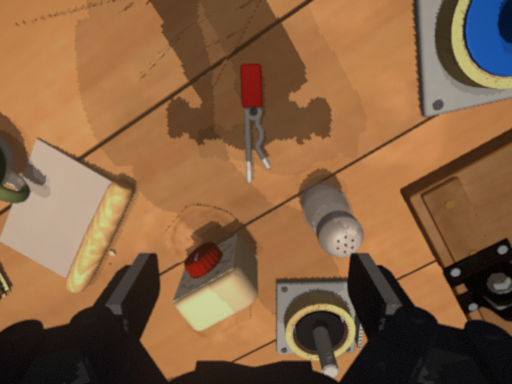

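```bash
python3 - <<'E'
from h import *
c=load("w7.npz")
crop(c,(220,50,300,200),4.0,"pics/w7c.png")
hsv=cv2.cvtColor(c["color"],cv2.COLOR_RGB2HSV)
m=(((hsv[...,0]<6)|(hsv[...,0]>172))&(hsv[...,1]>170)&(hsv[...,2]>50)).astype(np.uint8);m[:,:220]=0;m[:,300:]=0
ys,xs=np.nonzero(m);print(xs.min(),xs.max(),ys.min(),ys.max())
k=cv2.minAreaRect(np.c_[xs,ys].astype(np.float32));print(k)
E
```

```text
241 261 64 107
((251.0, 85.5), (43.0, 20.0), 90.0)
```

View pics/w7c.png

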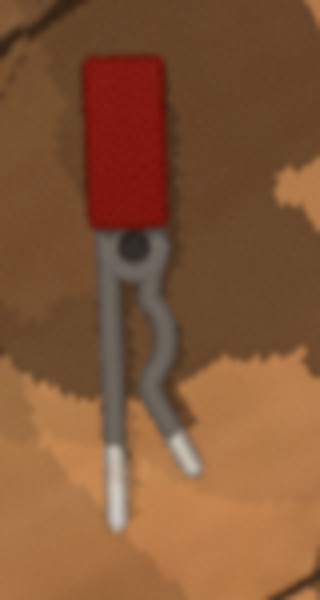

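```bash
python3 - <<'E'
from h import *
c=load("w7.npz")
g=lambda x,y,z:onz(c,(220+x/4-.4,50+y/4-.4),z)
tip=g(117,531,.022);r=g(106,280,.022);d=tip-r
print("tip",tip,"yaw leg",np.degrees(np.arctan2(d[1],d[0])),np.linalg.norm(d))
T=np.array([g(*p,.040) for p in[(83,57),(163,57),(168,228),(90,229)]]);print(T.round(4),T.mean(0))
d=T[3]-T[0];print("yaw",np.degrees(np.arctan2(d[1],d[0])),np.linalg.norm(d));d=T[2]-T[1];print("yaw",np.degrees(np.arctan2(d[1],d[0])));print(np.linalg.norm(T[1]-T[0]))
# tab center from tip w/ yaw
for yaw in(-34,-35,-36):
    y=np.radians(yaw);ex=np.array([np.cos(y),np.sin(y)]);ey=np.array([-ex[1],ex[0]]);print(yaw,tip[:2]-ex*.082+ey*.0045)
E
```

```text
tip [ 0.5495478  -0.26363231  0.022     ] yaw leg -30.133866146772842 0.055429443718540174
[[ 0.4631 -0.2158  0.04  ]
 [ 0.4711 -0.2032  0.04  ]
 [ 0.498  -0.2187  0.04  ]
 [ 0.49   -0.2317  0.04  ]] [ 0.48055361 -0.21734166  0.04      ]
yaw -30.515849165714666 0.03125990048721911
yaw -30.083654916029264
0.014933016076581592
-34 [ 0.48408309 -0.21404782]
-35 [ 0.48495843 -0.21291285]
-36 [ 0.48585344 -0.21179334]
```

```bash
python3 - <<'E'
from h import *
from workcell import manip
s=manip.sense(); print(s["ee_pos"],delta(s,(0.4807,-0.2178,0.09),59.8),delta(s,(0.4807,-0.2178,0.024),59.8))
E
```

```text
[ 0.54475177 -0.25607947  0.33345613] (array([ 8.88, -0.18, -7.45]), array([-1.95, -0.06, -0.1 ])) (array([15.48, -0.19, -7.44]), array([-1.95, -0.06, -0.1 ]))
```

Emit:
play_rows(translation=[[1,-0.2,-3],[3,-0.2,-6],[5,-0.2,-7.4],[7,-0.2,-7.4],[8.9,-0.2,-7.4],[8.9,-0.2,-7.4],[8.9,-0.2,-7.4],[8.9,-0.2,-7.4]], turn=[[-1.9,0,0],[-1.9,0,0],[-1.9,0,0],[-1.9,0,0],[-1.9,0,0],[-1.9,0,0],[-1.9,0,0],[-1.9,0,0]])

```text
time: 13.65
ee_pos: [0.4818, -0.2196, 0.2453]
eef_rot: [[0.001, 0.505, 0.863], [0.0, 0.863, -0.505], [-1.0, 0.001, 0.001]]
wrist_force: [0.6, -0.1, -0.5]
grip_width: 0.0852
```

```bash
python3 shot.py w8;  python3 - <<'E'
from h import *
from workcell import manip
s=manip.sense(); print(s["ee_pos"],delta(s,(0.4807,-0.2178,0.024),59.8))
c=load("w8.npz")
E
```

```text
13.65 [ 0.4818 -0.2196  0.2453] [[0.001, 0.505, 0.863], [0.0, 0.863, -0.505], [-1.0, 0.001, 0.001]] [ 0.63 -0.09 -0.54] [ 0.68  0.64 -0.47  2.14  0.6   0.49  0.8 ]
[ 0.48183303 -0.22007002  0.24554102] (array([ 6.68,  0.13, -0.23]), array([-0.18,  0.11, -0.06]))
```

View pics/w8.png

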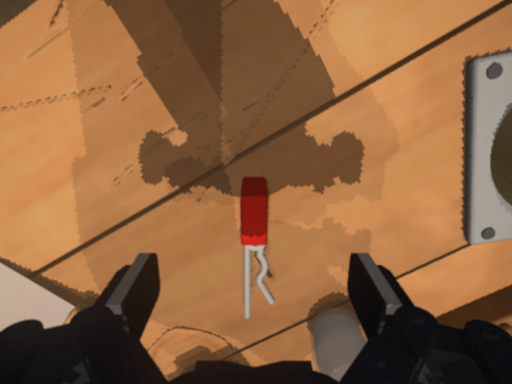

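```bash
python3 - <<'E'
from h import *
c=load("w8.npz"); R=c["er"];ee=c["ee"]
m=c["color"]; hsv=cv2.cvtColor(m,cv2.COLOR_RGB2HSV)
k=(((hsv[...,0]<6)|(hsv[...,0]>172))&(hsv[...,1]>170)&(hsv[...,2]>40)).astype(np.uint8);k[:,:220]=0;k[:,300:]=0
ys,xs=np.nonzero(k);print(xs.min(),xs.max(),ys.min(),ys.max())
tl,tr,bl,br=[onz(c,p,.04) for p in[(242,178),(266,178),(241.5,236),(267.5,236)]]
print((tl+tr+bl+br)/4, np.linalg.norm(tr-tl),np.linalg.norm(bl-tl))
tip=onz(c,(247.5,318),.022);r=onz(c,(247,250),.022);d=tip-r;print(tip,np.degrees(np.arctan2(d[1],d[0])))
c7=load("w7.npz"); p=onz(c7,(322,195),0.0); print("shaker",p,R.T@(p-ee))
crop(c,(220,160,300,330),4,"pics/w8c.png")
E
```

```text
241 267 177 244
[ 0.47364443 -0.2131198   0.04      ] 0.013342691452675312 0.03584637070261748
[ 0.55082462 -0.26371084  0.022     ] -30.31465130088479
shaker [ 0.60449383 -0.21417277  0.        ] [0.24546577 0.06633014 0.10295269]
```

View pics/w8c.png

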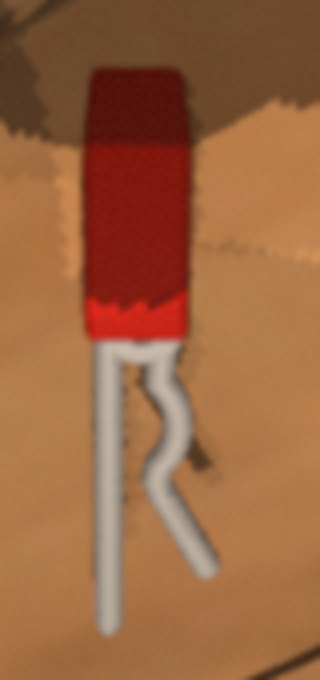

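```bash
python3 - <<'E'
from h import *
from workcell import manip
c=load("w8.npz")
print(onz(c,(253.7,219.6),.04))
s=manip.sense(); print(s["ee_pos"],delta(s,(0.4815,-0.2182,0.024),59.8))
E
```

```text
[ 0.47981806 -0.21710075  0.04      ]
[ 0.48183303 -0.22007002  0.24554102] (array([ 6.68,  0.14, -0.14]), array([-0.18,  0.11, -0.06]))
```

Emit:
play_rows(translation=[[1.5,0.1,-0.15],[3.5,0.1,-0.15],[5,0.1,-0.15],[6,0.1,-0.15],[6.6,0.1,-0.15],[6.7,0.1,-0.15],[6.7,0.1,-0.15],[6.7,0.1,-0.15]], turn=[[0,0,0],[0,0,0],[0,0,0],[0,0,0],[0,0,0],[0,0,0],[0,0,0],[0,0,0]])

```text
time: 14.37
ee_pos: [0.4805, -0.2194, 0.1781]
eef_rot: [[0.001, 0.507, 0.862], [-0.0, 0.862, -0.507], [-1.0, 0.0, 0.001]]
wrist_force: [-1.3, 0.8, 0.4]
grip_width: 0.0857
```

Emit:
play_rows(translation=[[0,0,0],[0,0,0],[0,0,0],[0,0,0],[0,0,0],[0,0,0],[0,0,0],[0,0,0],[0,0,0],[0,0,0],[0,0,0]], turn=[[0,0,0],[0,0,0],[0,0,0],[0,0,0],[0,0,0],[0,0,0],[0,0,0],[0,0,0],[0,0,0],[0,0,0],[0,0,0]], jaw=1)

```text
time: 15.28
ee_pos: [0.4802, -0.2194, 0.1776]
eef_rot: [[0.0, 0.507, 0.862], [-0.0, 0.862, -0.507], [-1.0, -0.0, 0.0]]
wrist_force: [-0.2, 0.6, 5.1]
grip_width: 0.0156
```

```bash
python3 shot.py w9; python3 - <<'E'
from h import *
crop(load("w9.npz"),(156,160,356,384),3,"pics/w9c.png")
E
```

```text
15.2833 [ 0.4802 -0.2194  0.1776] [[0.0, 0.507, 0.862], [-0.0, 0.862, -0.507], [-1.0, -0.0, 0.0]] [-0.23  0.64  5.13] [ 0.59  0.74 -0.33  2.16  0.71  0.35  0.7 ]
```

View pics/w9c.png

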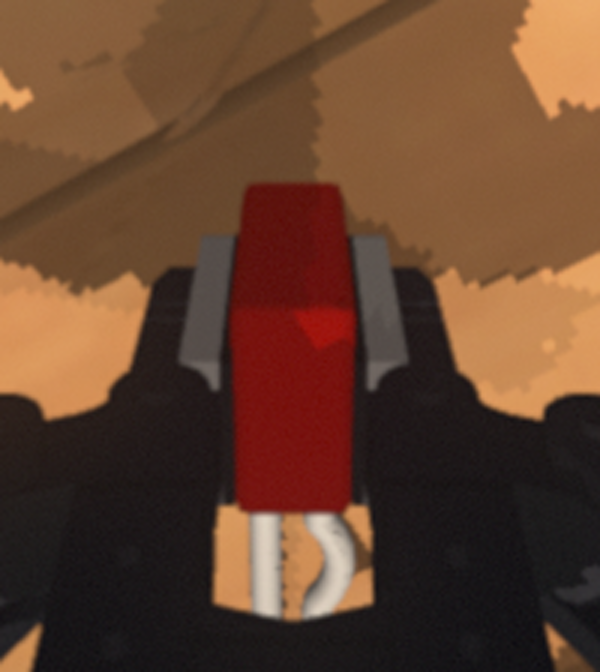

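```bash
python3 - <<'E'
from h import *
from workcell import manip
t=load("top0.npz");print("bell",onz(t,(240,245),.03))
s=manip.sense(); print(s["ee_pos"],delta(s,(0.4449,0.0099,0.275-.1547),71),delta(s,(0.4449,0.0099,0.2449-.1547),71))
E
```

```text
bell [0.37660431 0.01015777 0.03      ]
[ 0.48017908 -0.21935948  0.17760854] (array([ -9.74,  17.97, -14.67]), array([-1.148e+01,  2.000e-02,  1.000e-02])) (array([ -6.73,  17.97, -14.67]), array([-1.148e+01,  2.000e-02,  1.000e-02]))
```

Emit:
play_rows(translation=[[-2,0,0],[-5,0,0],[-8,0.5,-0.5],[-9.7,3,-2.5],[-9.7,6,-5],[-9.7,9,-7.5],[-9.7,12,-10],[-9.7,15,-12.5],[-9.7,17,-14],[-9.7,18,-14.7],[-9.7,18,-14.7],[-9.7,18,-14.7],[-9.7,18,-14.7]], turn=[[0,0,0],[0,0,0],[-1,0,0],[-3,0,0],[-5,0,0],[-7,0,0],[-9,0,0],[-11.5,0,0],[-11.5,0,0],[-11.5,0,0],[-11.5,0,0],[-11.5,0,0],[-11.5,0,0]])

```text
time: 16.42
ee_pos: [0.4446, 0.0092, 0.2741]
eef_rot: [[-0.001, 0.327, 0.945], [-0.001, 0.945, -0.327], [-1.0, -0.001, -0.001]]
wrist_force: [-0.4, 0.2, -0.8]
grip_width: 0.0154
```

```bash
python3 shot.py w10; python3 shot.py s10 side; python3 shot.py t10 top;  python3 - <<'E'
from h import *
from workcell import manip
s=manip.sense(); print(s["ee_pos"],delta(s,(0.4449,0.0099,0.2449-.1547),71))
crop(load("s10.npz"),(190,140,300,240),6,"pics/s10c.png")
crop(load("t10.npz"),(190,140,310,240),6,"pics/t10c.png")
E
```

```text
16.4167 [0.4446 0.0092 0.2741] [[-0.001, 0.327, 0.945], [-0.001, 0.945, -0.327], [-1.0, -0.001, -0.001]] [-0.37  0.24 -0.75] [ 0.27  0.52 -0.52  2.31  0.61  0.45  0.48]
16.4667 [0.4447 0.0088 0.2741] [[-0.001, 0.328, 0.945], [-0.001, 0.945, -0.328], [-1.0, -0.001, -0.0]] [-0.2  -0.77 -0.51] [ 0.27  0.52 -0.52  2.31  0.61  0.45  0.48]
16.5167 [0.4448 0.0088 0.2741] [[-0.001, 0.328, 0.945], [-0.001, 0.945, -0.328], [-1.0, -0.001, -0.0]] [-0.55 -0.73 -0.52] [ 0.27  0.52 -0.52  2.31  0.61  0.45  0.48]
[0.4447782  0.00884131 0.27418439] (array([ 2.93,  0.11, -0.02]), array([-0.15, -0.01,  0.04]))
```

View pics/s10c.png

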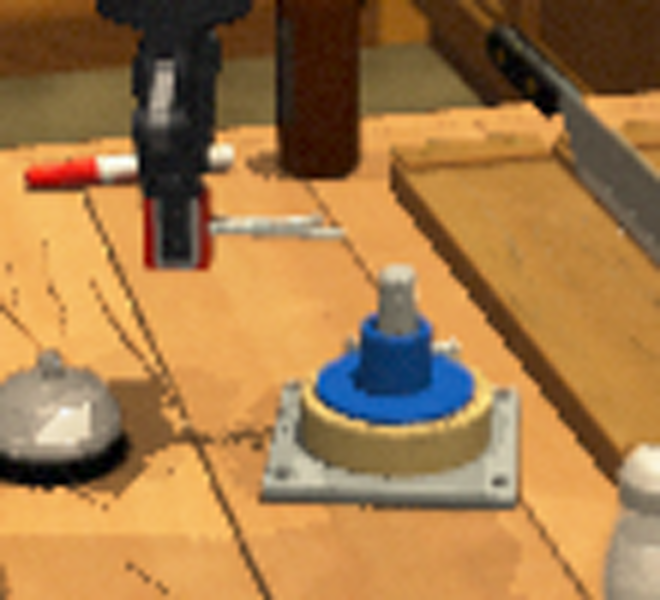

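View pics/w10.png

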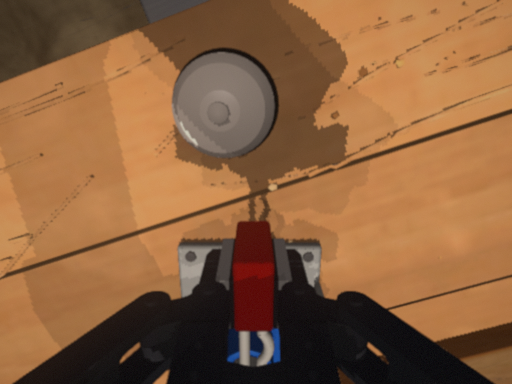

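View pics/t10c.png

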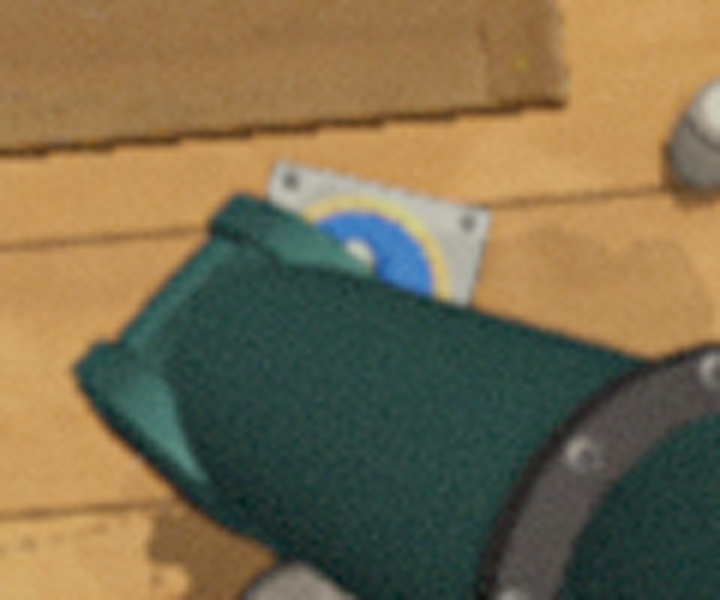

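```bash
python3 - <<'E'
from h import *
c=load("s10.npz");R=c["er"];ee=c["ee"]
tip=ee+R@np.array([.1556,-.0045,.082]);print("tip",tip,proj(c,tip), "seen",(190+342/6,140+233/6))
ax=np.array([.545,-.0294,.0995]);print("sp top",proj(c,ax),"seen",(190+398/6,140+270/6))
ax[2]=.0895;n=R[:,2]; print("hole",proj(c,ax-n*.01))
c=load("t10.npz");print("top spindle",proj(c,(.545,-.0294,.0995)),"seen",190+357/6,140+247/6)
E
```

```text
tip [ 0.5205847  -0.02241821  0.11847119] [[247.17992212 178.35781432]] seen (247.0, 178.83333333333334)
sp top [[255.82495033 184.44059046]] seen (256.3333333333333, 185.0)
hole [[252.37277874 187.43588944]]
top spindle [[248.09500243 182.47906072]] seen 249.5 181.16666666666666
```

Emit:
play_rows(translation=[[1,0.1,0],[2,0.1,0],[2.9,0.1,0],[2.95,0.1,0],[2.95,0.1,0.4],[2.95,0.1,0.8],[2.95,0.1,1.0],[2.95,0.1,1.0],[2.95,0.1,1.0]], turn=[[0,0,0],[0,0,0],[0,0,0],[0,0,0],[0,0,0],[0,0,0],[0,0,0],[0,0,0],[0,0,0]])

```text
time: 17.32
ee_pos: [0.4549, 0.0078, 0.2453]
eef_rot: [[0.001, 0.326, 0.945], [0.0, 0.945, -0.326], [-1.0, 0.0, 0.001]]
wrist_force: [0.1, 0.2, -0.8]
grip_width: 0.0155
```

```bash
python3 shot.py w11; python3 shot.py s11 side;  python3 - <<'E'
from h import *
from workcell import manip
s=manip.sense(); print(s["ee_pos"],delta(s,(0.4449,0.0099,0.2449-.1547),71))
crop(load("s11.npz"),(190,150,290,230),7,"pics/s11c.png")
crop(load("w11.npz"),(200,200,310,384),4,"pics/w11c.png")
c=load("s11.npz");R=c["er"];ee=c["ee"]
tip=ee+R@np.array([.1556,-.0045,.082]);print(tip)
d=tip-np.array([.545,-.0294,.0893]);print("tip in stand frame",R.T@d)
E
```

```text
17.3167 [0.4549 0.0078 0.2453] [[0.001, 0.326, 0.945], [0.0, 0.945, -0.326], [-1.0, 0.0, 0.001]] [ 0.07  0.25 -0.84] [ 0.22  0.58 -0.45  2.3   0.68  0.39  0.43]
17.3667 [0.4546 0.0079 0.2452] [[0.0, 0.326, 0.945], [0.0, 0.945, -0.326], [-1.0, 0.0, 0.0]] [-0.95 -0.81 -1.18] [ 0.22  0.58 -0.45  2.3   0.68  0.39  0.43]
[0.45443054 0.00795907 0.24511489] (array([ 0.02, -0.13, -0.96]), array([ 0.01,  0.01, -0.  ]))
[ 0.53074875 -0.02308591  0.08960528]
tip in stand frame [-0.00031182  0.00132879 -0.01553049]
```

View pics/s11c.png

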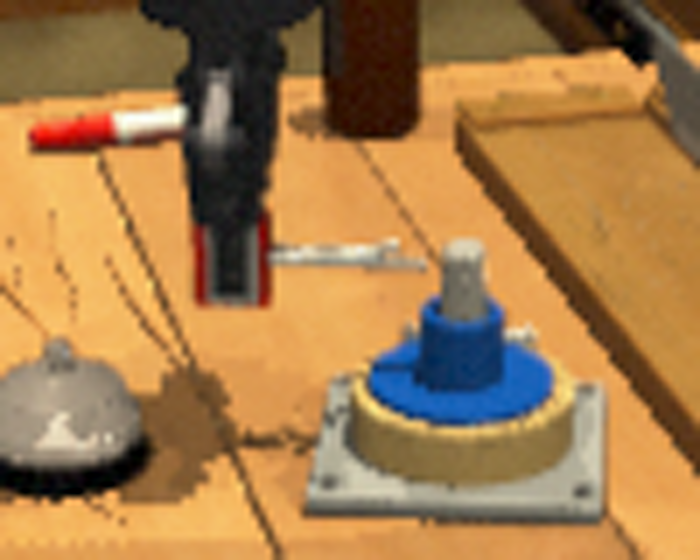

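View pics/w11c.png

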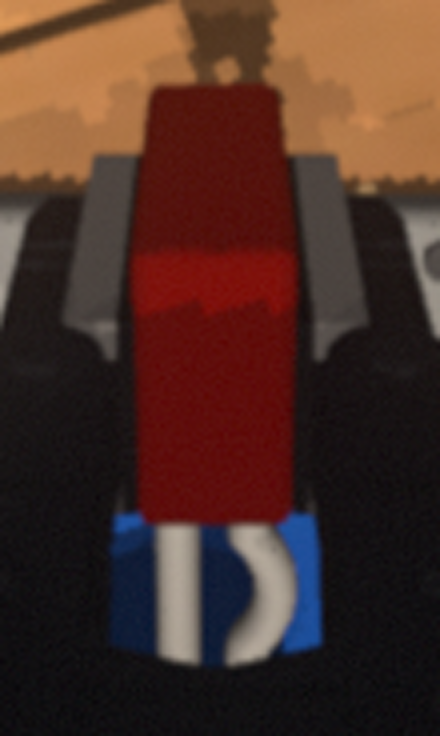

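Emit:
play_rows(translation=[[0,-0.13,0],[0,-0.13,0.2],[0,-0.13,0.4],[0,-0.13,0.5],[0,-0.13,0.6],[0,-0.13,0.6]], turn=[[0,0,0],[0,0,0],[0,0,0],[0,0,0],[0,0,0],[0,0,0]])

```text
time: 17.92
ee_pos: [0.4601, 0.0048, 0.2449]
eef_rot: [[0.0, 0.325, 0.946], [0.0, 0.946, -0.325], [-1.0, 0.0, 0.0]]
wrist_force: [0.1, 0.3, 0.2]
grip_width: 0.015
```

Emit:
play_rows(translation=[[0,0,0.1],[0,0,0.1]], turn=[[0,0,0],[0,0,0]])

```text
time: 18.08
ee_pos: [0.4608, 0.0045, 0.2449]
eef_rot: [[0.0, 0.325, 0.946], [0.0, 0.946, -0.325], [-1.0, 0.0, 0.0]]
wrist_force: [0.5, -0.9, -1.0]
grip_width: 0.0154
```

Emit:
play_rows(translation=[[0,0,0.1],[0,0,0.1]], turn=[[0,0,0],[0,0,0]])

```text
time: 18.25
ee_pos: [0.4618, 0.0042, 0.2449]
eef_rot: [[0.0, 0.325, 0.946], [0.0, 0.946, -0.325], [-1.0, 0.0, 0.0]]
wrist_force: [-0.8, -0.3, -1.1]
grip_width: 0.0152
```

Emit:
play_rows(translation=[[0,0,0.1],[0,0,0.2],[0,0,0.2]], turn=[[0,0,0],[0,0,0],[0,0,0]])

```text
time: 18.5
ee_pos: [0.4638, 0.0035, 0.2449]
eef_rot: [[0.0, 0.325, 0.946], [0.0, 0.946, -0.325], [-1.0, 0.0, 0.0]]
wrist_force: [0.5, -0.2, -0.7]
grip_width: 0.0153
```

Emit:
play_rows(translation=[[0,0,0.1],[0,0,0.2],[0,0,0.2]], turn=[[0,0,0],[0,0,0],[0,0,0]])

```text
time: 18.75
ee_pos: [0.4657, 0.0028, 0.2449]
eef_rot: [[0.0, 0.325, 0.946], [0.0, 0.946, -0.325], [-1.0, 0.0, 0.0]]
wrist_force: [0.4, 0.5, -1.7]
grip_width: 0.0155
```

```bash
python3 shot.py s12 side;  python3 - <<'E'
from h import *
crop(load("s12.npz"),(210,160,290,220),9,"pics/s12c.png")
c=load("s12.npz");R=c["er"];ee=c["ee"]
tip=ee+R@np.array([.1556,-.0045,.082]);print(tip)
d=tip-np.array([.545,-.0294,.0893]);print("tip in stand frame",R.T@d)
E
```

```text
18.75 [0.4657 0.0028 0.2449] [[0.0, 0.325, 0.946], [0.0, 0.946, -0.325], [-1.0, 0.0, 0.0]] [ 0.39  0.53 -1.74] [ 0.24  0.59 -0.46  2.28  0.68  0.41  0.46]
[ 0.54178452 -0.02812019  0.08935412]
tip in stand frame [-5.50070355e-05  1.63713934e-04 -3.45692376e-03]
```

View pics/s12c.png

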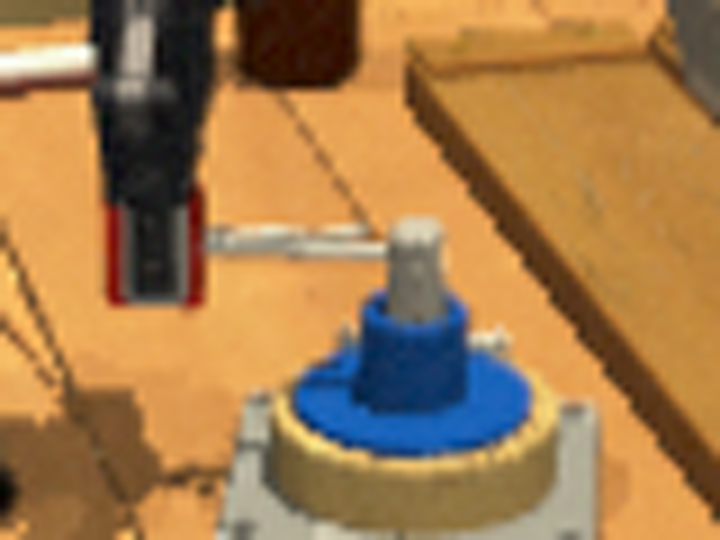

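Emit:
play_rows(translation=[[0,0,0.2],[0,0,0.4],[0,0,0.6],[0,0,0.8],[0,0,0.8]], turn=[[0,0,0],[0,0,0],[0,0,0],[0,0,0],[0,0,0]])

```text
time: 19.22
ee_pos: [0.4736, 0.0001, 0.2449]
eef_rot: [[0.001, 0.326, 0.945], [0.0, 0.945, -0.326], [-1.0, 0.0, 0.001]]
wrist_force: [0.1, -0.3, -0.5]
grip_width: 0.0153
```

Emit:
play_rows(translation=[[0,0,0.1],[0,0,0.2],[0,0,0.3],[0,0,0.4],[0,0,0.4]], turn=[[0,0,0],[0,0,0],[0,0,0],[0,0,0],[0,0,0]])

```text
time: 19.63
ee_pos: [0.477, -0.0011, 0.2449]
eef_rot: [[0.0, 0.325, 0.946], [0.0, 0.946, -0.325], [-1.0, 0.0, 0.0]]
wrist_force: [-0.2, -0.5, -0.5]
grip_width: 0.0152
```

Emit:
play_rows(translation=[[0,0,0.1],[0,0,0.2],[0,0,0.3],[0,0,0.3]], turn=[[0,0,0],[0,0,0],[0,0,0],[0,0,0]])

```text
time: 19.97
ee_pos: [0.4799, -0.0021, 0.2449]
eef_rot: [[0.0, 0.325, 0.946], [0.0, 0.946, -0.325], [-1.0, 0.0, 0.0]]
wrist_force: [0.2, 0.2, -1.2]
grip_width: 0.0151
```

Emit:
play_rows(translation=[[0,0,0.1],[0,0,0.2],[0,0,0.3],[0,0,0.4],[0,0,0.4]], turn=[[0,0,0],[0,0,0],[0,0,0],[0,0,0],[0,0,0]])

```text
time: 20.38
ee_pos: [0.4836, -0.0034, 0.2449]
eef_rot: [[0.0, 0.325, 0.946], [0.0, 0.946, -0.325], [-1.0, 0.0, 0.0]]
wrist_force: [-0.5, -0.3, -1.6]
grip_width: 0.0153
```

Emit:
play_rows(translation=[[0,0,0.1],[0,0,0.2],[0,0,0.3],[0,0,0.3]], turn=[[0,0,0],[0,0,0],[0,0,0],[0,0,0]])

```text
time: 20.72
ee_pos: [0.4865, -0.0044, 0.2449]
eef_rot: [[0.0, 0.325, 0.946], [0.0, 0.946, -0.325], [-1.0, 0.0, 0.0]]
wrist_force: [0.2, 0.7, -1.1]
grip_width: 0.0155
```

Emit:
play_rows(translation=[[0,0,0.1],[0,0,0.2],[0,0,0.2]], turn=[[0,0,0],[0,0,0],[0,0,0]])

```text
time: 20.97
ee_pos: [0.4883, -0.005, 0.2449]
eef_rot: [[0.0, 0.325, 0.946], [0.0, 0.946, -0.325], [-1.0, 0.0, 0.0]]
wrist_force: [-0.2, -0.3, -1.1]
grip_width: 0.0153
```

```bash
python3 shot.py s13 side;python3 shot.py w13;  python3 - <<'E'
from h import *
crop(load("s13.npz"),(210,160,290,220),9,"pics/s13c.png")
crop(load("w13.npz"),(200,200,310,384),4,"pics/w13c.png")
c=load("s13.npz");R=c["er"];ee=c["ee"]
tip=ee+R@np.array([.1556,-.0045,.082]);print(tip)
d=tip-np.array([.545,-.0294,.0893]);print("tip in stand frame",R.T@d)
E
```

```text
20.9667 [ 0.4883 -0.005   0.2449] [[0.0, 0.325, 0.946], [0.0, 0.946, -0.325], [-1.0, 0.0, 0.0]] [-0.18 -0.32 -1.14] [ 0.27  0.61 -0.48  2.23  0.66  0.44  0.5 ]
21.0167 [ 0.4882 -0.005   0.2449] [[0.0, 0.325, 0.946], [-0.0, 0.946, -0.325], [-1.0, 0.0, 0.0]] [-0.82 -0.42  0.01] [ 0.27  0.61 -0.48  2.23  0.66  0.44  0.5 ]
[ 0.56443789 -0.03592974  0.08933298]
tip in stand frame [-2.86013558e-05  1.49622199e-04  2.05047992e-02]
```

View pics/s13c.png

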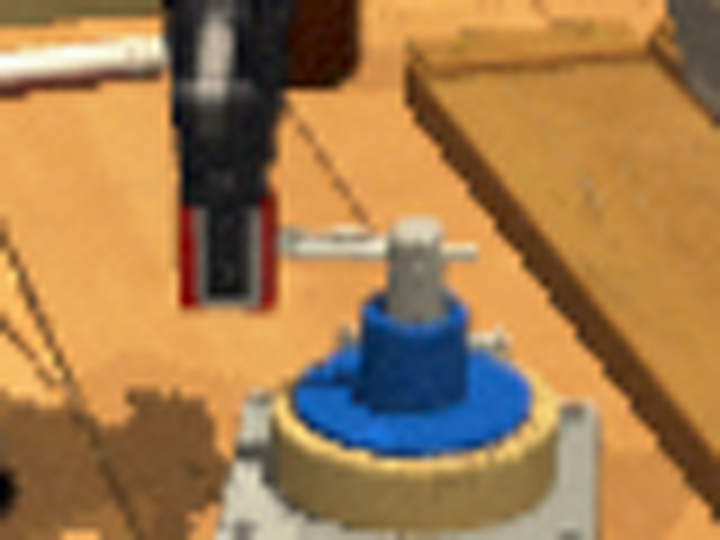

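View pics/w13c.png

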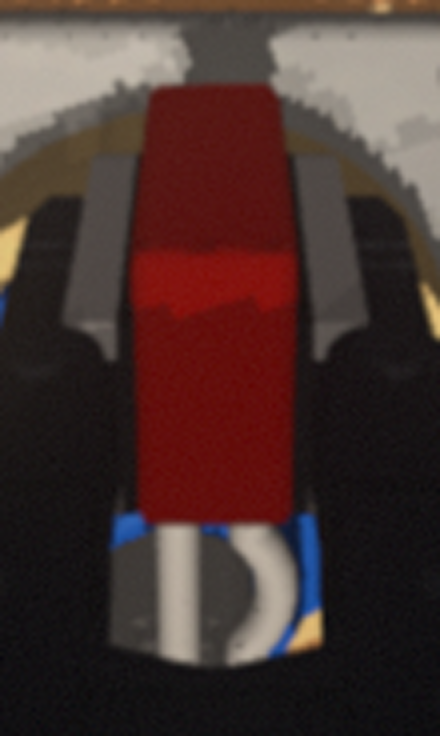

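Emit:
play_rows(translation=[[0,0,0.1],[0,0,0.2],[0,0,0.2]], turn=[[0,0,0],[0,0,0],[0,0,0]])

```text
time: 21.32
ee_pos: [0.49, -0.0054, 0.2449]
eef_rot: [[-0.0, 0.325, 0.946], [0.0, 0.946, -0.325], [-1.0, 0.0, -0.0]]
wrist_force: [-0.3, 0.0, -0.7]
grip_width: 0.0151
```

Emit:
play_rows(translation=[[0,0,0.1],[0,0,0.2],[0,0,0.2]], turn=[[0,0,0],[0,0,0],[0,0,0]])

```text
time: 21.57
ee_pos: [0.4914, -0.0057, 0.2447]
eef_rot: [[-0.001, 0.324, 0.946], [0.001, 0.946, -0.324], [-1.0, 0.0, -0.001]]
wrist_force: [-2.5, 2.6, -1.1]
grip_width: 0.0154
```

Emit:
play_rows(translation=[[0,0,0.1],[0,0,0.1]], turn=[[0,0,0],[0,0,0]])

```text
time: 21.73
ee_pos: [0.4925, -0.0059, 0.2448]
eef_rot: [[-0.001, 0.324, 0.946], [0.001, 0.946, -0.324], [-1.0, 0.001, -0.001]]
wrist_force: [-3.1, 3.9, -0.7]
grip_width: 0.0152
```

Emit:
play_rows(translation=[[0,0,0.1],[0,0,0.1]], turn=[[0,0,0],[0,0,0]])

```text
time: 21.9
ee_pos: [0.4936, -0.0062, 0.2448]
eef_rot: [[-0.0, 0.324, 0.946], [0.001, 0.946, -0.324], [-1.0, 0.001, -0.0]]
wrist_force: [-2.0, 3.5, -1.9]
grip_width: 0.0151
```

Emit:
play_rows(translation=[[0,0,0.1],[0,0,0.1]], turn=[[0,0,0],[0,0,0]])

```text
time: 22.07
ee_pos: [0.4942, -0.0064, 0.2448]
eef_rot: [[-0.001, 0.324, 0.946], [0.001, 0.946, -0.324], [-1.0, 0.001, -0.001]]
wrist_force: [-3.1, 4.3, -0.8]
grip_width: 0.015
```

Emit:
play_rows(translation=[[0,0,0.1],[0,0,0.1]], turn=[[0,0,0],[0,0,0]])

```text
time: 22.23
ee_pos: [0.495, -0.0066, 0.2447]
eef_rot: [[-0.001, 0.324, 0.946], [0.001, 0.946, -0.324], [-1.0, 0.001, -0.002]]
wrist_force: [-2.5, 5.2, -1.9]
grip_width: 0.015
```

Emit:
play_rows(translation=[[0,0,0.1],[0,0,0.1]], turn=[[0,0,0],[0,0,0]])

```text
time: 22.4
ee_pos: [0.4955, -0.0067, 0.2447]
eef_rot: [[-0.002, 0.324, 0.946], [0.001, 0.946, -0.324], [-1.0, 0.0, -0.003]]
wrist_force: [-4.5, 5.5, -0.3]
grip_width: 0.0152
```

Emit:
play_rows(translation=[[0,0,0.1],[0,0,0.1]], turn=[[0,0,0],[0,0,0]])

```text
time: 22.57
ee_pos: [0.4961, -0.0069, 0.2446]
eef_rot: [[-0.003, 0.323, 0.946], [0.001, 0.946, -0.323], [-1.0, 0.0, -0.003]]
wrist_force: [-5.0, 5.4, 0.0]
grip_width: 0.0157
```

Emit:
play_rows(translation=[[0,0,0.1],[0,0,0.1]], turn=[[0,0,0],[0,0,0]])

```text
time: 22.73
ee_pos: [0.497, -0.0072, 0.2446]
eef_rot: [[-0.003, 0.323, 0.946], [0.001, 0.946, -0.323], [-1.0, 0.0, -0.003]]
wrist_force: [-4.4, 5.8, -1.6]
grip_width: 0.0152
```

```bash
python3 shot.py s14 side;python3 shot.py w14;  python3 - <<'E'
from h import *
crop(load("s14.npz"),(210,160,290,220),9,"pics/s14c.png")
crop(load("w14.npz"),(200,200,310,384),4,"pics/w14c.png")
c=load("s14.npz");R=c["er"];ee=c["ee"]
tip=ee+R@np.array([.1556,-.0045,.082]);print(tip)
d=tip-np.array([.545,-.0294,.0893]);print("tip in stand frame",R.T@d)
E
```

```text
22.7333 [ 0.497  -0.0072  0.2446] [[-0.003, 0.323, 0.946], [0.001, 0.946, -0.323], [-1.0, 0.0, -0.003]] [-4.42  5.76 -1.61] [ 0.28  0.62 -0.49  2.21  0.65  0.46  0.52]
22.7833 [ 0.4972 -0.0073  0.2446] [[-0.002, 0.323, 0.946], [0.001, 0.946, -0.323], [-1.0, 0.001, -0.003]] [-4.1   6.3  -1.31] [ 0.28  0.62 -0.49  2.21  0.65  0.46  0.52]
[ 0.572745   -0.03775835  0.08869897]
tip in stand frame [0.00050987 0.00106117 0.02895898]
```

View pics/w14c.png

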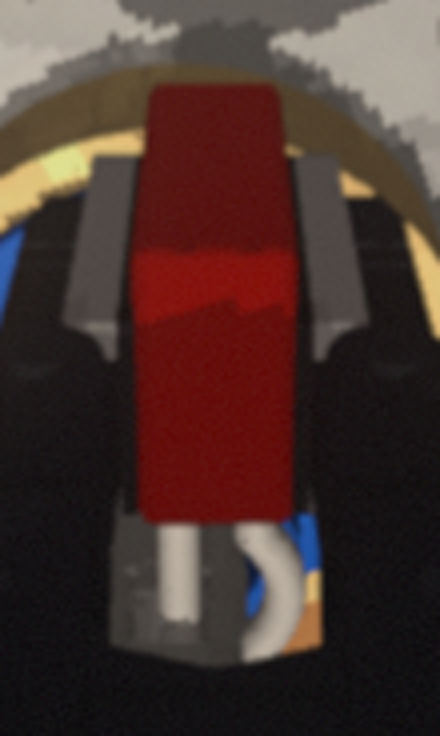

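Emit:
play_rows(translation=[[0,0,0.1],[0,0,0.1]], turn=[[0,0,0],[0,0,0]])

```text
time: 23.0
ee_pos: [0.4977, -0.0074, 0.2445]
eef_rot: [[-0.004, 0.323, 0.946], [0.001, 0.946, -0.323], [-1.0, 0.0, -0.004]]
wrist_force: [-5.6, 6.3, 0.1]
grip_width: 0.0156
```

Emit:
play_rows(translation=[[0,0,0.1],[0,0,0.1]], turn=[[0,0,0],[0,0,0]])

```text
time: 23.17
ee_pos: [0.4986, -0.0077, 0.2445]
eef_rot: [[-0.003, 0.323, 0.946], [0.001, 0.946, -0.323], [-1.0, 0.0, -0.004]]
wrist_force: [-3.7, 5.4, -0.8]
grip_width: 0.0153
```

Emit:
play_rows(translation=[[0,0,0.1],[0,0,0.1]], turn=[[0,0,0],[0,0,0]])

```text
time: 23.33
ee_pos: [0.4993, -0.0079, 0.2444]
eef_rot: [[-0.004, 0.323, 0.946], [0.002, 0.946, -0.323], [-1.0, 0.0, -0.004]]
wrist_force: [-6.4, 6.6, 0.0]
grip_width: 0.0152
```

Emit:
play_rows(translation=[[0,0,0.1],[0,0,0.1]], turn=[[0,0,0],[0,0,0]])

```text
time: 23.5
ee_pos: [0.5006, -0.0084, 0.2445]
eef_rot: [[-0.003, 0.323, 0.946], [0.002, 0.946, -0.323], [-1.0, 0.0, -0.004]]
wrist_force: [-4.7, 6.1, -1.5]
grip_width: 0.0151
```

Emit:
play_rows(translation=[[0,0,0.1],[0,0,0.1]], turn=[[0,0,0],[0,0,0]])

```text
time: 23.67
ee_pos: [0.5027, -0.0091, 0.2447]
eef_rot: [[-0.001, 0.324, 0.946], [0.001, 0.946, -0.324], [-1.0, 0.001, -0.001]]
wrist_force: [-2.0, 3.9, -2.3]
grip_width: 0.0153
```

Emit:
play_rows(translation=[[0,0,0.1],[0,0,0.1]], turn=[[0,0,0],[0,0,0]])

```text
time: 23.83
ee_pos: [0.5044, -0.0098, 0.2449]
eef_rot: [[0.001, 0.324, 0.946], [0.001, 0.946, -0.324], [-1.0, 0.001, 0.0]]
wrist_force: [-0.6, 3.3, -2.3]
grip_width: 0.0152
```

Emit:
play_rows(translation=[[0,0,0.1],[0,0,0.1]], turn=[[0,0,0],[0,0,0]])

```text
time: 24.0
ee_pos: [0.5057, -0.0103, 0.245]
eef_rot: [[0.002, 0.324, 0.946], [0.001, 0.946, -0.324], [-1.0, 0.002, 0.001]]
wrist_force: [0.1, 4.4, -2.1]
grip_width: 0.0153
```

Emit:
play_rows(translation=[[0,0,0.1],[0,0,0.1]], turn=[[0,0,0],[0,0,0]])

```text
time: 24.17
ee_pos: [0.5076, -0.0113, 0.2453]
eef_rot: [[0.003, 0.325, 0.946], [0.0, 0.946, -0.325], [-1.0, 0.001, 0.003]]
wrist_force: [0.9, 1.9, 0.0]
grip_width: 0.015
```

Emit:
play_rows(translation=[[0,0,0.1],[0,0,0.1],[0,0,0.1]], turn=[[0,0,0],[0,0,0],[0,0,0]])

```text
time: 24.42
ee_pos: [0.5083, -0.012, 0.2453]
eef_rot: [[0.003, 0.326, 0.945], [-0.0, 0.945, -0.326], [-1.0, 0.001, 0.003]]
wrist_force: [2.9, 1.3, -0.6]
grip_width: 0.0154
```

```bash
python3 shot.py s15 side;python3 shot.py w15;  python3 - <<'E'
from h import *
crop(load("s15.npz"),(210,160,290,220),9,"pics/s15c.png")
crop(load("w15.npz"),(200,200,310,384),4,"pics/w15c.png")
c=load("s15.npz");R=c["er"];ee=c["ee"]
d=ee+R@np.array([.1556,-.0045,.082])-np.array([.545,-.0294,.0893]);print("tip in stand frame",R.T@d)
E
```

```text
24.4167 [ 0.5083 -0.012   0.2453] [[0.003, 0.326, 0.945], [-0.0, 0.945, -0.326], [-1.0, 0.001, 0.003]] [ 2.87  1.29 -0.65] [ 0.29  0.62 -0.49  2.18  0.65  0.47  0.53]
24.4667 [ 0.5083 -0.012   0.2453] [[0.003, 0.326, 0.945], [-0.0, 0.945, -0.326], [-1.0, 0.001, 0.003]] [ 2.33  1.14 -0.85] [ 0.29  0.62 -0.49  2.18  0.65  0.47  0.53]
tip in stand frame [-0.00054436  0.00012891  0.04212101]
```

View pics/w15c.png

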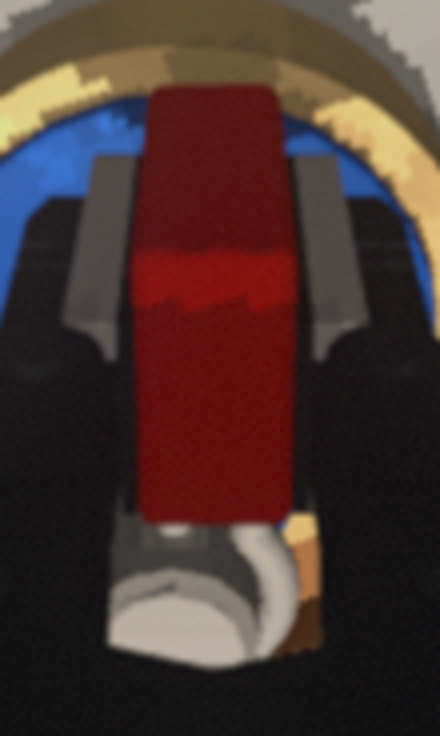

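View pics/s15c.png

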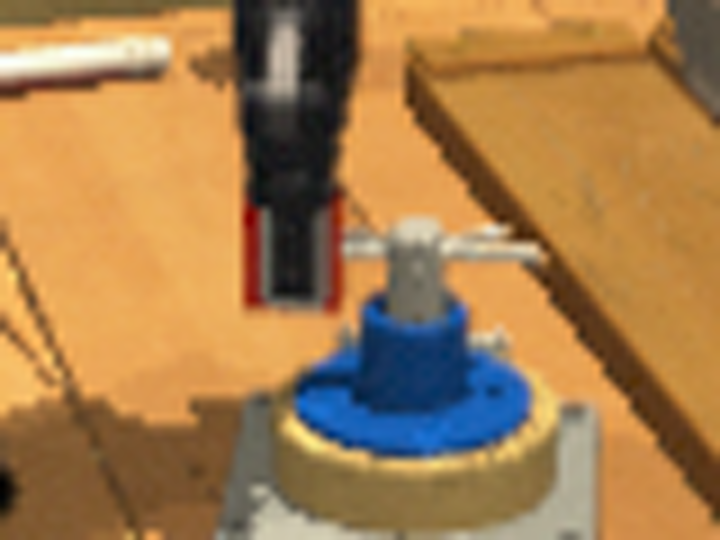

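Emit:
play_rows(translation=[[0,0,0],[0,0,0],[0,0,0],[0,0,0],[0,0,0],[0,0,0],[0,0,0],[0,0,0]], turn=[[0,0,0],[0,0,0],[0,0,0],[0,0,0],[0,0,0],[0,0,0],[0,0,0],[0,0,0]], jaw=-1)

```text
time: 25.18
ee_pos: [0.5069, -0.0114, 0.2449]
eef_rot: [[-0.0, 0.325, 0.946], [-0.0, 0.946, -0.325], [-1.0, -0.0, -0.0]]
wrist_force: [-0.3, 0.3, 0.3]
grip_width: 0.0856
```

Emit:
play_rows(translation=[[-1,0,0],[-3,0,0],[-5,0,0],[-8,0,0],[-11,0,0],[-13,0,0],[-13,0,3],[-13,0,6],[-13,0,9],[-13,0,10],[-13,0,10]], turn=[[0,0,0],[0,0,0],[0,0,0],[0,0,0],[0,0,0],[0,0,0],[0,0,0],[0,0,0],[0,0,0],[0,0,0],[0,0,0]])

```text
time: 26.1
ee_pos: [0.6037, -0.0454, 0.3755]
eef_rot: [[0.002, 0.328, 0.945], [0.001, 0.945, -0.328], [-1.0, 0.001, 0.002]]
wrist_force: [0.5, -0.5, -0.7]
grip_width: 0.0851
```

```bash
python3 shot.py s16 side;python3 shot.py w16;  python3 - <<'E'
from h import *
crop(load("s16.npz"),(210,160,290,220),9,"pics/s16c.png")
crop(load("w16.npz"),(170,30,350,230),4,"pics/w16c.png")
E
```

```text
26.1 [ 0.6037 -0.0454  0.3755] [[0.002, 0.328, 0.945], [0.001, 0.945, -0.328], [-1.0, 0.001, 0.002]] [ 0.52 -0.52 -0.73] [ 0.47  0.55 -0.66  1.89  0.44  0.85  0.81]
26.15 [ 0.6018 -0.0443  0.3751] [[-0.0, 0.326, 0.945], [0.001, 0.945, -0.326], [-1.0, 0.0, -0.001]] [-0.68  0.95  0.3 ] [ 0.47  0.55 -0.66  1.9   0.44  0.85  0.81]
```

View pics/w16.png

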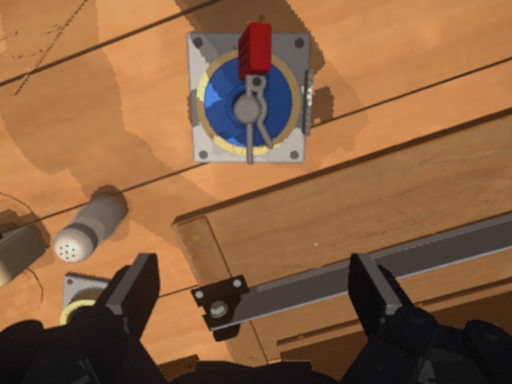

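View pics/s16c.png

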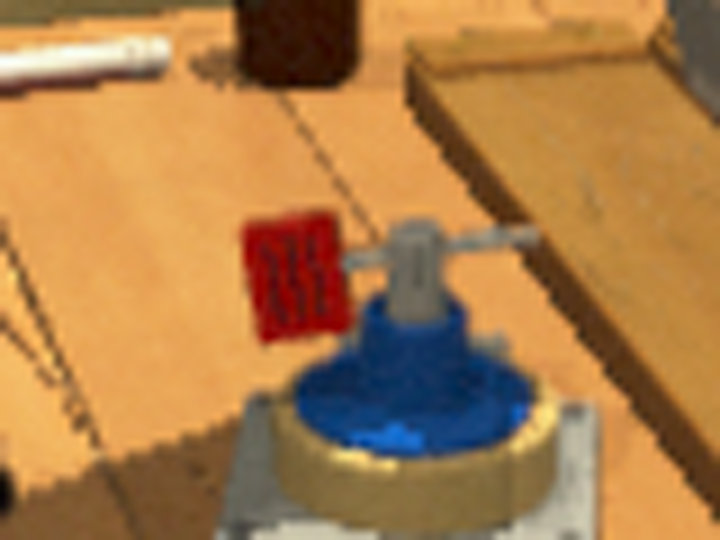

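View pics/w16c.png

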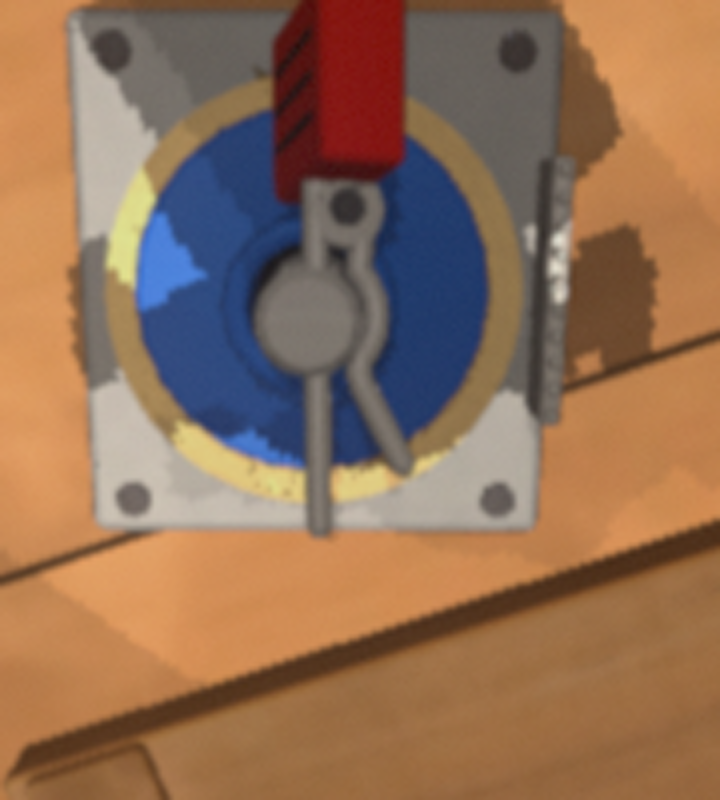

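```bash
python3 shot.py t16 top; python3 - <<'E'
from h import *
c=load("w16.npz")
# tip & tab positions in world (approx heights)
g=lambda x,y,z:onz(c,(170+x/4-.4,30+y/4-.4),z)
import sys
for n in ("tip",):
    pass
a,b=load("top0.npz")["color"].astype(int),load("t16.npz")["color"].astype(int)
d=(np.abs(a-b).sum(2)>90).astype(np.uint8)*255
cv2.imwrite("pics/diff.png",np.hstack([d]))
cv2.imwrite("pics/t16.png",b[:,:,::-1].astype(np.uint8))
E
```

```text
26.2 [ 0.6006 -0.0435  0.3748] [[-0.002, 0.325, 0.946], [0.0, 0.946, -0.325], [-1.0, -0.0, -0.002]] [-0.86 -0.19  0.02] [ 0.47  0.55 -0.66  1.9   0.44  0.85  0.81]
```

View pics/t16.png

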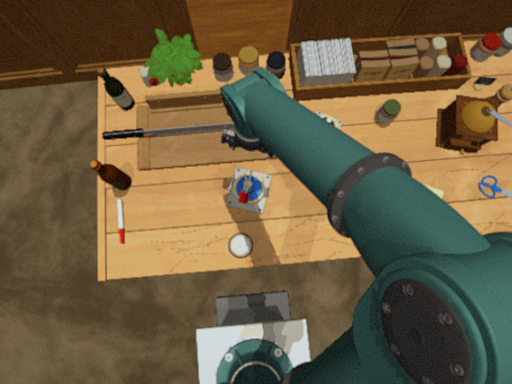

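Emit:
play_rows(translation=[[0,0,0],[0,0,0],[0,0,0],[0,0,0],[0,0,0],[0,0,0]], turn=[[0,0,0],[0,0,0],[0,0,0],[0,0,0],[0,0,0],[0,0,0]])

```text
time: 26.75
ee_pos: [0.6015, -0.0439, 0.375]
eef_rot: [[-0.0, 0.325, 0.946], [-0.0, 0.946, -0.325], [-1.0, -0.0, -0.0]]
wrist_force: [0.5, -0.7, 0.1]
grip_width: 0.0853
```

```bash
python3 shot.py w17; python3 - <<'E'
from h import *
from workcell import hand_in
c=load("w17.npz");crop(c,(170,10,350,210),4,"pics/w17c.png")
print(hand_in())
E
```

```text
26.75 [ 0.6015 -0.0439  0.375 ] [[-0.0, 0.325, 0.946], [-0.0, 0.946, -0.325], [-1.0, -0.0, -0.0]] [ 0.51 -0.68  0.14] [ 0.46  0.55 -0.66  1.9   0.44  0.85  0.81]
the job is handed in; nothing more can be done
None
```

View pics/w17c.png

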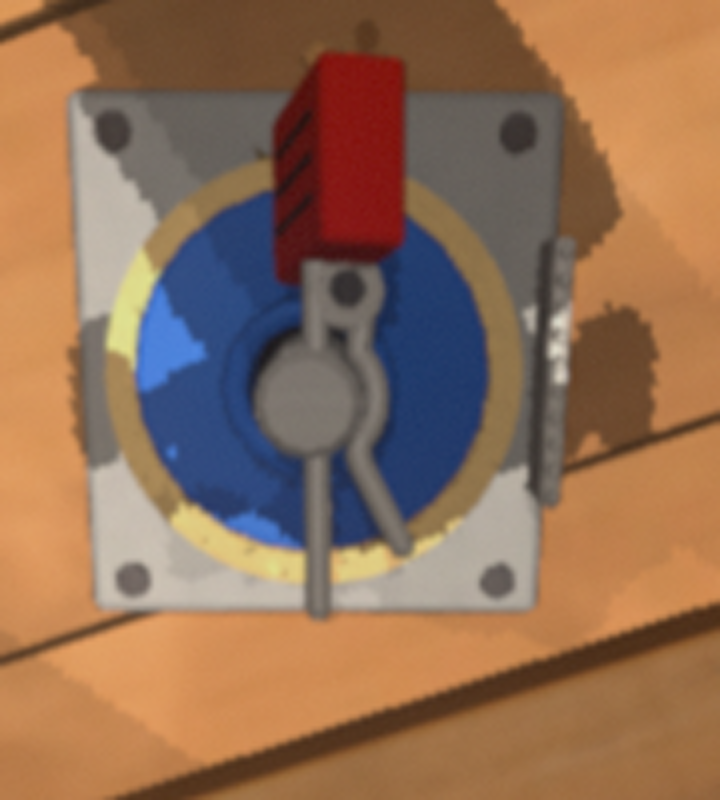

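The tape roll is locked. The keeper lies flat on the roll, and the clip is home with its sprung leg snapped round the shank. I let go of the clip and handed in at 26.8 s of the 72 s allowed.

- **Keeper:** I lowered it over the spindle until it met the roll. It touched down with its underside at about 34.7 mm, against 35 mm expected.
- **Finding the hole:** I touched the spindle's top with the shut fingertips, at about 99.5 mm, which puts the hole's middle near 89.5 mm. The cameras gave the top as 97 to 98.5 mm; I used the felt value, and the tip went in with no push-back that I could read.
- **Clip:** The readings between steps peaked at about 8 N along the leg, below the 15 N limit. The force then dropped and reversed as the clip drew itself in.

My last pictures show the clip's belly hugging the shank, the tip about 42 mm past the spindle axis (the home distance), and the gripper open and clear. The clip stayed still for the half second between my last two pictures.

- **Clip tilt:** It sags a few degrees at the tab and is slightly rolled, because the 5 mm wire has play in the 8 mm hole.
- **Other things on the table:** The last views showed the bell, marker and shaker standing as before. The arm hid the cup and timer from the top camera at the end, so I did not check those again, though I felt no contact with them.

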